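Hand planes back on their cedar pads

ROBOT

A 6-joint arm with a two-finger parallel gripper is mounted at the origin on the work surface. World frame = base frame: x ahead of the robot, y to its left, z up, the work surface at z = 0. Lengths are in mm, angles in rad, forces in N, time in s.
With the tool pointing down it reaches from about 275 to 750 mm from the base axis. Payload 10.2 kg.
Tool frame: the origin (TCP) lies midway between the tips of the shut fingers; the grasp point (between the pads) lies 19 mm behind it; x points along the fingers, y is the direction in which the jaws open and shut, and the axes are right-handed (so a half turn about x gives the same grasp; the last joint's range is limited). The gripper opens to 85 mm and grips with 20 to 120 N. Pads are 22 mm wide; open, the fingers measure 114 mm over their backs; the gripper's body (76 mm by 85 mm) begins 54 mm behind the grasp point. The pads swing forward as they close: fully open they stand 13 mm farther back than shut.
Start: joints at [1.075, 0.313, 1.498, -0, 1.331, -0.223], TCP at [141.463, 505.588, 231.294] pointing down, gripper open.
Joint ranges: [-2.94, 2.94], [-0.97, 2.17], [0.19, 2.56], [-1.23, 4.37], [0.02, 3.11], [-2.88, 2.88]. Speed limits (rad/s): [2.39, 2.39, 3.01, 3.14, 3.14, 3.14].

INTERFACE

Orientations are given as a unit quaternion [w, x, y, z].
In Python, from rig import sense, capture, get_calibration, finish_job gives the robot as it stands.
- The arm moves only by the tool jog_arm, never from a script. Its argument "increments" is a list of rows, each an object of numbers: "rx", "ry", "rz": the turn, a rotation vector about the tool's x, y, z in rad; "x", "y", "z": the shift along the tool's x, y, z in mm; "hand": the finger opening in mm, from 0 to 85.4. A call has 1 to 5 rows; each row shifts and turns the commanded pose from where the row before left it, along the tool's axes as they then stand; what a row does not reach is not made up. A row lasts 1/8 s, in which the tool goes at most 62.5 mm and 10.7 degrees, less where a joint would pass 70% of its speed; a pose out of reach is approached as far as the arm can. A call with a gripper value outside its range is refused whole. The fingers move at their own pace and stop on an object; "force" is the grip in N (left out, the last holds). Time passes only in rows, so rows that do not move let the fingers close. It gives the time, the measured TCP pose, the force and the opening at its end, in the units of the state.
- sense(): the state, without advancing time (a new reading comes with each control period).
- capture(name): name is "scene" or "top" or "wrist"; returns the picture (384x512x3 uint8, red, green, blue); there is no depth.
- get_calibration(name): a dict with "camera_matrix" (3x3 intrinsics, pixels), "R" (3x3) and "t" (3): a world point X has camera coordinates R X + t; the wrist camera has in their place "T_tool_cam" (4x4, takes a point from camera to tool coordinates, whose origin is the TCP and whose axes are the tool frame's). Camera axes: x right, y down, z forward; pixel columns grow to the right and rows downward; lengths in mm; the calibration is good to about 2 mm. A picture is of the moment at which its call begins: read the wrist's pose just before it. get_calibration takes no time and is no camera call.
- finish_job(): hands the job in, once; it reports no verdict.
The state is a dict: "time_s": time; "joints": joint angles; "dq": joint speeds; "tau": joint torques, N m; "eef_pos": TCP position; "ee_rot": TCP orientation; "force": force on the tool from outside, world axes, zero at the start; "wrist_torque": the same for the moment, N m; "grip_width": opening from 0.0 (shut) to 1.0 (fully open).
Only numpy, scipy, OpenCV 4.12 (cv2) and the standard library are available. Lean on these libraries where they do the work, as an engineer would, in place of code of your own. Each camera call takes 0.05 s, during which the arm holds its last target.

TASK

Put each of the four hand planes on the cedar pad whose inlaid outline matches its sole, upright, centred on the outline and lined up with it (either way round). The long plane and the wide plane lie on each other's pads and must change places: use the shooting board or any other free spot in between. Set the planes down rather than dropping them, and leave the ebony box where it stands.

Things in the scene. Friction and masses are not known exactly. Their poses are not given: they have to be found in the camera images.
- long_plane: Long narrow oak hand plane, rectangular: 150 long (own x) x 36 wide (own y) x 30 mm high, upright, with a slanted steel iron sticking out of its top to at most 17 mm above it, narrower than the body. Loose; origin at the centre of its flat sole, z up. Grip it across the 36 mm width. Starts lying across the wide_pad, overhanging it.
- wide_plane: Short broad oak hand plane, rectangular: 84 long (own x) x 54 wide (own y) x 30 mm high, upright, with a slanted steel iron sticking out of its top to at most 17 mm above it, narrower than the body. Loose; origin at the centre of its flat sole, z up. Grip it across the 54 mm width. Starts lying on the long_pad.
- round_plane: Oak hand plane with half-round ends (stadium shape from above): 84 long (own x) x 40 wide (own y) x 28 mm high, upright, with a slanted steel iron sticking out of its top to at most 17 mm above it, narrower than the body. Loose; origin at the centre of its flat sole, z up. Grip it across the 40 mm width. Starts on the bare bench in the near row.
- thumb_plane: Smallest oak hand plane, rectangular: 50 long (own x) x 28 wide (own y) x 26 mm high, upright, with a slanted steel iron sticking out of its top to at most 17 mm above it, narrower than the body. Loose; origin at the centre of its flat sole, z up. Grip it across the 28 mm width. Starts on the bare bench in the near row.
- long_pad: Fixed flat cedar pad, 166 (x) x 60 (y) x 6 mm thick, no rim, with a dark line inlaid flush round its middle: the outline of the long plane's sole (150 x 36 mm), the outline's length along the pad's x. Origin at the centre of its underside (on the bench); top 6 mm above. Starts with the wide plane on it; stands in the far row.
- wide_pad: Fixed flat cedar pad, 110 (x) x 86 (y) x 6 mm thick, no rim, with a dark line inlaid flush round its middle: the outline of the wide plane's sole (84 x 54 mm), the outline's length along the pad's x. Origin at the centre of its underside (on the bench); top 6 mm above. Starts with the long plane on it; stands in the far row.
- round_pad: Fixed flat cedar pad, 110 (x) x 70 (y) x 6 mm thick, no rim, with a dark line inlaid flush round its middle: the outline of the round plane's sole (84 x 40 mm, half-round ends), the outline's length along the pad's x. Origin at the centre of its underside (on the bench); top 6 mm above. Starts empty; stands in the far row.
- thumb_pad: Fixed flat cedar pad, 80 (x) x 60 (y) x 6 mm thick, no rim, with a dark line inlaid flush round its middle: the outline of the thumb plane's sole (50 x 28 mm), the outline's length along the pad's x. Origin at the centre of its underside (on the bench); top 6 mm above. Starts empty; stands in the far row.
- shooting_board: Fixed dark hardwood shooting board in the near row, 110 (x) x 150 (y) x 16 mm thick, flat and empty, with a fence 14 mm thick and 12 mm high above it along its +y edge. Origin at the centre of its underside; top 16 mm above. A free spot for setting a plane down for a while.
- ebony_box: Half-built black ebony box in the near row, 80 (x) x 100 (y) x 50 mm high, open on top, its -x side only 18 mm high. Loose, 0.25 kg; origin at the centre of its underside. Not to be disturbed.
There are look-alikes about, which are no part of the job. Leave any pink or yellow look-alike of the wide_plane alone.

How it is judged:
By the outcome, as a careful person would: the job done as asked, in the order asked, and still so for the second after the job is handed in, with the robot touching nothing.
It also fails if it takes over 136 s, if anything falls off the work surface, if the arm or the gripper's body presses on something with over 40 N, if the wrist force passes 120 N, or if a joint passes its speed limit or range.

## Working session

There is one attempt and no reset: what is moved stays moved. The work goes in short steps, Python scripts to look and compute and a tool call to move; the robot and the scene stay as the last step left them, time stands still between calls to the robot, and variables do not carry over. Pictures are saved under pics/ and viewed, and the job is handed in when it is done.

Besides the shell and the picture viewer there is one more tool, called after "Call:" by a JSON object that holds its "fn" and its "kwargs". jog_arm: Moves the arm, as the interface text tells. Its arguments: {"type":"object","properties":{"increments":{"type":"array","items":{"type":"object","properties":{"rx":{"type":"number"},"ry":{"type":"number"},"rz":{"type":"number"},"x":{"type":"number"},"y":{"type":"number"},"z":{"type":"number"},"hand":{"type":"number"}}}},"force":{"type":"number"}},"required":["increments"]}

```bash
mkdir -p pics; ls
cat > h.py <<'E'
import numpy as np, cv2
from rig import sense, capture, get_calibration, finish_job
from scipy.spatial.transform import Rotation as Ro
def q2R(q): return Ro.from_quat([q[1],q[2],q[3],q[0]]).as_matrix()
def save(n,im): cv2.imwrite('pics/'+n,cv2.cvtColor(im,cv2.COLOR_RGB2BGR))
def pose():
    s=sense(); return np.array(s['eef_pos']),q2R(s['ee_rot']),s
def cam(name,p=None,R=None):
    c=get_calibration(name);K=np.array(c['camera_matrix'])
    if name=='wrist':
        T=np.array(c['T_tool_cam']); Rc=R@T[:3,:3]; tc=R@T[:3,3]+p
        return K,Rc.T,-Rc.T@tc
    return K,np.array(c['R']),np.array(c['t'])
def pix2w(px,z,C):
    K,R,t=C; o=-R.T@t
    px=np.atleast_2d(px).astype(float)
    d=(R.T@np.linalg.inv(K)@np.c_[px,np.ones(len(px))].T).T
    return o+d*((z-o[2])/d[:,2])[:,None]
def w2pix(X,C):
    K,R,t=C; c=(R@np.atleast_2d(X).T).T+t; u=(K@c.T).T; return u[:,:2]/u[:,2:]
E
python3 - <<'E'
from h import *
p,R,s=pose(); print(s); print(R)
for n in['scene','top','wrist']:
    save(n+'0.png',capture(n)); print(n,get_calibration(n))
E
```

```text
pics
{'time_s': 0.0, 'joints': array([ 1.07461876e+00,  3.13422291e-01,  1.49843982e+00, -1.60241060e-05,
        1.33101537e+00, -2.23388321e-01]), 'dq': array([ 7.86351728e-04, -1.09180811e-03, -1.32259897e-03,  1.01391080e-04,
        3.02043421e-04,  9.46970601e-07]), 'tau': array([-1.94452514e-03, -4.12267971e+01, -2.59738022e+01, -3.84209688e-04,
        4.14012233e-03, -5.87963001e-06]), 'eef_pos': array([141.32584683, 505.34679806, 230.74822978]), 'ee_rot': array([ 0.7003849 ,  0.09571834,  0.70069446, -0.09657256]), 'force': array([0.35567851, 0.28094407, 0.23843811]), 'wrist_torque': array([ 0.05107434,  0.07777997, -0.01430512]), 'grip_width': 0.9992898980839073}
[[-5.97978211e-04  2.69414538e-01  9.63024117e-01]
 [-1.13730272e-03  9.63023483e-01 -2.69415067e-01]
 [-9.99999174e-01 -1.25635428e-03 -2.69461173e-04]]
scene {'camera_matrix': array([[357.21978753,   0.        , 257.78977037],
       [  0.        , 357.21978753, 193.15028452],
       [  0.        ,   0.        ,   1.        ]]), 'R': array([[-0.41914815,  0.90781683,  0.0135434 ],
       [ 0.69923135,  0.3322853
[... 347 characters left out ...]
304067],
       [-0.99359146, -0.00631987, -0.11285417],
       [ 0.1128319 ,  0.00377797, -0.99360691]]), 't': array([  70.1646889 ,  531.6164757 , 1268.45167185])}
wrist {'camera_matrix': array([[276.82387644,   0.        , 253.30648082],
       [  0.        , 276.82387644, 188.48186844],
       [  0.        ,   0.        ,   1.        ]]), 'T_tool_cam': array([[-7.08437412e-04, -2.79976913e-01,  9.60006472e-01,
        -1.41839773e+02],
       [ 9.99998450e-01, -1.74576279e-03,  2.28814120e-04,
         8.66467999e-01],
       [ 1.61188091e-03,  9.60005146e-01,  2.79977716e-01,
        -6.99734818e+01],
       [ 0.00000000e+00,  0.00000000e+00,  0.00000000e+00,
         1.00000000e+00]])}
```

View pics/top0.png

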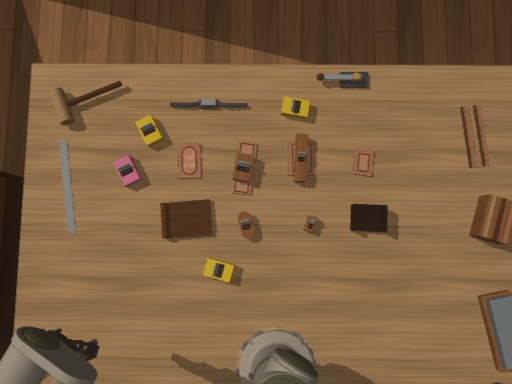

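View pics/scene0.png

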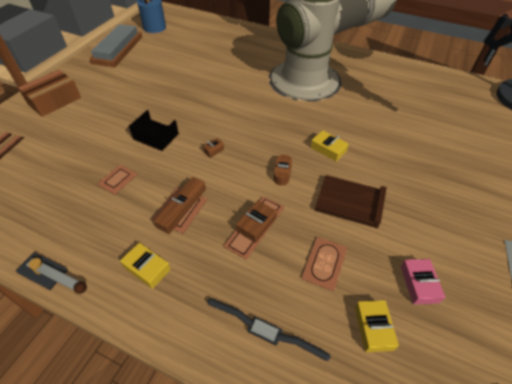

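View pics/wrist0.png

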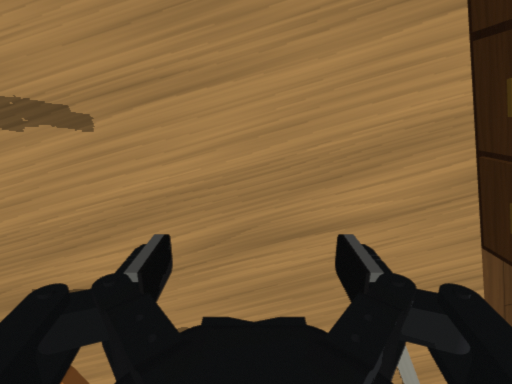

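Run:
```python
from h import *
im=cv2.imread('pics/top0.png')
cv2.imwrite('pics/top0z.png',cv2.resize(im[130:250,150:400],None,fx=3.2,fy=3.2,interpolation=cv2.INTER_CUBIC))
C=cam('top')
for n,px,z in [('roundpad',(189,160),6),('longpad',(245,168),6),('widepad',(301,158),6),('thumbpad',(363,163),6),('board',(190,219),16),('wide',(244,167),36),('long',(302,158),36),('round',(246,225),28),('thumb',(311,225),26),('box',(369,218),40)]:
    print(n,pix2w(px,z,C)[0].round())
```

```text
roundpad [632. 277.   6.]
longpad [608.  99.   6.]
widepad [641. -77.   6.]
thumbpad [ 626. -273.    6.]
board [446. 268.  16.]
wide [606. 102.  36.]
long [635. -77.  36.]
round [428.  94.  28.]
thumb [ 429. -104.   26.]
box [ 451. -278.   40.]
```

View pics/top0z.png

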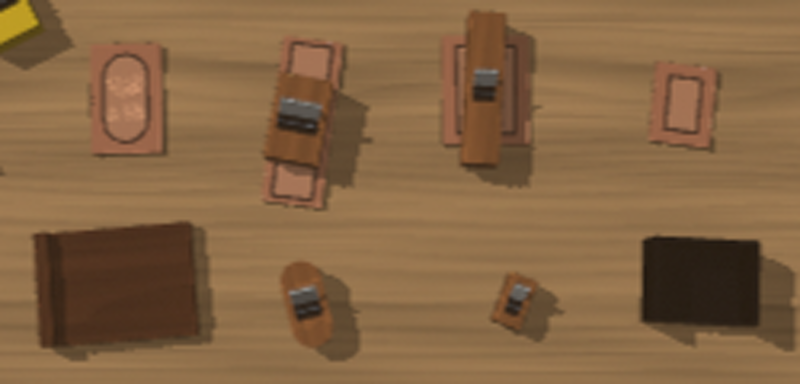

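```bash
cat >> h.py <<'E'
def go(x,y,z,head=None):
    """print the turn rx and the tool-frame shift after it"""
    p,R,s=pose(); h=np.arctan2(R[1,2],R[0,2])
    rx=0 if head is None else -((head-h+np.pi)%(2*np.pi)-np.pi)
    R2=R@Ro.from_rotvec([rx,0,0]).as_matrix()
    d=R2.T@(np.array([x,y,z])-p)
    n=np.linalg.norm(d)
    print(f"t={s['time_s']:.2f} at {p.round(1)} head {h:.4f} tilt {R[2,0]:.4f} grip {s['grip_width']*85.4:.1f} F {np.round(s['force'],1)} | rx {rx:.4f} then x {d[0]:.1f} y {d[1]:.1f} z {d[2]:.1f} rows>={n/62.5:.1f} / {abs(rx)/0.186:.1f}")
E
python3 -c "
from h import *
go(540,100,230,0)"
```

```text
t=0.15 at [141.4 505.4 230.9] head -0.2728 tilt -1.0000 grip 84.9 F [-0.   0.5  0.1] | rx -0.2728 then x 1.0 y -405.4 z 398.6 rows>=9.1 / 1.5
```

Call:
{"fn": "jog_arm", "kwargs": {"increments": [{"rx":-0.136},{"rx":-0.137},{"y":-36,"z":36},{"y":-36,"z":36},{"y":-36,"z":36}]}}

```text
schema error: expected keys rx, ry, rz, x, y, z, hand
```

Call:
{"fn": "jog_arm", "kwargs": {"increments": [{"y":-36,"z":36},{"y":-36,"z":36},{"y":-36,"z":36},{"y":-36,"z":36},{"y":-36,"z":36}]}}

```text
schema error: expected keys rx, ry, rz, x, y, z, hand
```

```bash
python3 -c "
from h import *
go(540,100,230,0)"
```

```text
t=0.15 at [141.4 505.4 230.9] head -0.2728 tilt -1.0000 grip 84.9 F [-0.   0.5  0.1] | rx -0.2728 then x 1.0 y -405.4 z 398.6 rows>=9.1 / 1.5
```

Call:
{"fn": "jog_arm", "kwargs": {"increments": [{"rx":-0.136,"ry":0,"rz":0,"x":0,"y":0,"z":0,"hand":85},{"rx":-0.137,"ry":0,"rz":0,"x":0,"y":0,"z":0,"hand":85},{"rx":0,"ry":0,"rz":0,"x":0,"y":-36,"z":36,"hand":85},{"rx":0,"ry":0,"rz":0,"x":0,"y":-36,"z":36,"hand":85},{"rx":0,"ry":0,"rz":0,"x":0,"y":-36,"z":36,"hand":85}]}}

```text
time_s: 0.78
eef_pos: [250.3, 396.4, 231.1]
ee_rot: [0.707, -0.0, 0.707, 0.0]
force: [1.0, 0.4, -0.5]
grip_width: 0.99
```

```bash
python3 -c "
from h import *
go(540,100,230,0)"
```

```text
t=0.78 at [250.3 396.4 231.1] head 0.0007 tilt -1.0000 grip 84.6 F [ 1.   0.4 -0.5] | rx 0.0007 then x 1.1 y -296.4 z 289.7 rows>=6.6 / 0.0
```

Call:
{"fn": "jog_arm", "kwargs": {"increments": [{"rx":0,"ry":0,"rz":0,"x":0,"y":-40,"z":40,"hand":85},{"rx":0,"ry":0,"rz":0,"x":0,"y":-40,"z":40,"hand":85},{"rx":0,"ry":0,"rz":0,"x":0,"y":-40,"z":40,"hand":85},{"rx":0,"ry":0,"rz":0,"x":0,"y":-40,"z":40,"hand":85},{"rx":0,"ry":0,"rz":0,"x":0,"y":-40,"z":40,"hand":85}]}}

```text
time_s: 1.4
eef_pos: [450.6, 196.1, 231.2]
ee_rot: [0.707, -0.0, 0.707, 0.0]
force: [0.5, 0.7, 0.4]
grip_width: 0.994
```

Call:
{"fn": "jog_arm", "kwargs": {"increments": [{"rx":0,"ry":0,"rz":0,"x":0,"y":-40,"z":40,"hand":85},{"rx":0,"ry":0,"rz":0,"x":0,"y":-40,"z":40,"hand":85},{"rx":0,"ry":0,"rz":0,"x":0,"y":-16,"z":10,"hand":85},{"rx":0,"ry":0,"rz":0,"x":0,"y":0,"z":0,"hand":85}]}}

```text
time_s: 1.9
eef_pos: [539.4, 101.3, 230.9]
ee_rot: [0.707, 0.0, 0.707, -0.0]
force: [-0.0, 0.7, -0.4]
grip_width: 0.994
```

```bash
python3 -c "
from h import *
go(540,-150,230,0)
p,R,s=pose(); im=capture('wrist'); np.savez('w1.npz',p=p,R=R,im=im); save('w1.png',im)"
```

```text
t=1.90 at [539.4 101.3 230.9] head -0.0012 tilt -1.0000 grip 84.9 F [-0.   0.7 -0.4] | rx -0.0012 then x 0.8 y -251.3 z 0.6 rows>=4.0 / 0.0
```

View pics/w1.png

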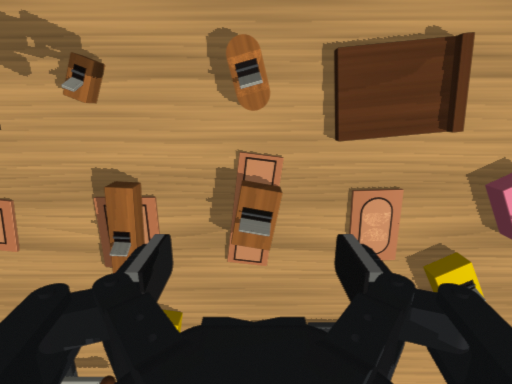

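Call:
{"fn": "jog_arm", "kwargs": {"increments": [{"rx":0,"ry":0,"rz":0,"x":0,"y":-50,"z":5,"hand":85},{"rx":0,"ry":0,"rz":0,"x":0,"y":-50,"z":5,"hand":85},{"rx":0,"ry":0,"rz":0,"x":0,"y":-50,"z":5,"hand":85},{"rx":0,"ry":0,"rz":0,"x":0,"y":-50,"z":5,"hand":85},{"rx":0,"ry":0,"rz":0,"x":0,"y":0,"z":0,"hand":85}]}}

```text
time_s: 2.58
eef_pos: [559.2, -99.3, 231.3]
ee_rot: [0.707, 0.001, 0.707, -0.001]
force: [0.5, 1.1, 0.2]
grip_width: 0.996
```

```bash
python3 -c "
from h import *
go(540,-150,230,0)
p,R,s=pose(); im=capture('wrist'); np.savez('w2.npz',p=p,R=R,im=im); save('w2.png',im)"
```

```text
t=2.58 at [559.2 -99.3 231.3] head -0.0017 tilt -1.0000 grip 85.0 F [0.5 1.1 0.2] | rx -0.0017 then x 1.3 y -50.7 z -19.2 rows>=0.9 / 0.0
```

View pics/w2.png

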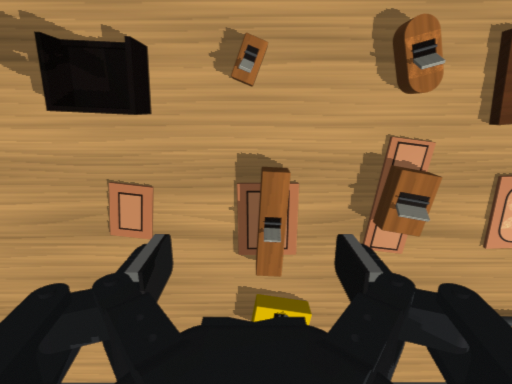

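```bash
cat > fit.py <<'E'
from h import *
from scipy.optimize import minimize
def rect(L,W,n=40):
    a=np.linspace(-.5,.5,n); o=np.ones(n)*.5
    return np.r_[np.c_[a*L,o*W],np.c_[a*L,-o*W],np.c_[o*L,a*W],np.c_[-o*L,a*W]]
def stad(L,W,n=60):
    r=W/2;c=L/2-r; a=np.linspace(-np.pi/2,np.pi/2,n); s=np.linspace(-c,c,n//2)
    return np.r_[np.c_[c+r*np.cos(a),r*np.sin(a)],np.c_[-c-r*np.cos(a),r*np.sin(a)],np.c_[s,0*s+r],np.c_[s,0*s-r]]
def lift(P,z): return np.c_[P,np.full(len(P),z)]
PAD={'long':((166,60),rect(150,36)),'wide':((110,86),rect(84,54)),'round':((110,70),stad(84,40)),'thumb':((80,60),rect(50,28))}
PL={'long':(rect(150,36),30),'wide':(rect(84,54),30),'round':(stad(84,40),28),'thumb':(rect(50,28),26)}
def model(kind,name,z0=0):
    if kind=='pad': (L,W),o=PAD[name]; return np.r_[lift(rect(L,W),6),lift(o,6)]
    o,h=PL[name]; return np.r_[lift(o,z0+h)]
def tf(M,q):
    c,s=np.cos(q[2]),np.sin(q[2]); return np.c_[M[:,0]*c-M[:,1]*s+q[0],M[:,0]*s+M[:,1]*c+q[1],M[:,2]]
def fit(f,kind,name,q0,z0=0,trunc=5,draw=None):
    d=np.load(f); C=cam('wrist',d['p'],d['R']); im=d['im']; S=3
    big=cv2.resize(im,None,fx=S,fy=S,interpolation=cv2.INTER_CUBIC)
    e=np.zeros(big.shape[:2],np.uint8)
    for ch in cv2.split(cv2.cvtColor(big,cv2.COLOR_RGB2LAB)): e|=cv2.Canny(cv2.GaussianBlur(ch,(0,0),2),10,25)
    D=cv2.distanceTransform(255-e,cv2.DIST_L2,5)/S
    M=model(kind,name,z0)
    def cost(q):
        u=(w2pix(tf(M,q),C)*S+(S-1)/2).astype(np.float32)
        v=cv2.remap(D,u[:,0:1].copy(),u[:,1:2].copy(),cv2.INTER_LINEAR,borderValue=trunc)
        return np.minimum(v,trunc).mean()
    best=None
    for dx in(-8,0,8):
     for dy in(-8,0,8):
      for da in(-.1,0,.1):
        r=minimize(cost,np.array(q0)+[dx,dy,da],method='Nelder-Mead',options=dict(initial_simplex=np.array(q0)+[dx,dy,da]+np.array([[0,0,0],[5,0,0],[0,5,0],[0,0,.08]])))
        if best is None or r.fun<best.fun: best=r
    if draw is not None:
        u=w2pix(tf(M,best.x),C)
        for x,y in (u*1.5+.25): cv2.circle(draw,(int(round(x)),int(round(y))),0,(0,255,0),-1)
    return best.x,best.fun
def canvas(f): return cv2.resize(cv2.cvtColor(np.load(f)['im'],cv2.COLOR_RGB2BGR),None,fx=1.5,fy=1.5,interpolation=cv2.INTER_CUBIC)
E
cat > run1.py <<'E'
from fit import *
for f,jobs in [('w1.npz',[('pad','long',(608,99,-.1),0),('pl','wide',(606,102,-.1),6),('pad','round',(632,277,0),0),('pl','round',(428,94,.2),0),('pl','thumb',(429,-104,-.2),0)]),
 ('w2.npz',[('pad','long',(608,99,-.1),0),('pl','wide',(606,102,-.1),6),('pad','wide',(641,-77,0),0),('pl','long',(635,-77,0),6),('pad','thumb',(626,-273,0),0),('pl','round',(428,94,.2),0),('pl','thumb',(429,-104,-.2),0)])]:
    c=canvas(f)
    for k,n,q,z in jobs:
        q,e=fit(f,k,n,q,z,draw=c); print(f,k,n,q.round(3),round(e,2))
    cv2.imwrite('pics/fit_'+f[:2]+'.png',c)
E
python3 run1.py
```

```text
w1.npz pad long [ 6.11650e+02  1.02529e+02 -1.25000e-01] 1.2
w1.npz pl wide [ 6.09007e+02  1.04617e+02 -1.85000e-01] 0.37
w1.npz pad round [6.33953e+02 2.76424e+02 3.10000e-02] 0.99
w1.npz pl round [4.3131e+02 9.5926e+01 2.4500e-01] 0.95
w1.npz pl thumb [ 4.35257e+02 -1.02823e+02 -3.81000e-01] 0.42
w2.npz pad long [ 6.11649e+02  9.86340e+01 -1.30000e-01] 1.03
w2.npz pl wide [ 6.09638e+02  1.04562e+02 -1.88000e-01] 0.34
w2.npz pad wide [ 6.28641e+02 -7.92430e+01  1.00000e-02] 1.96
w2.npz pl long [ 6.40029e+02 -7.56360e+01 -5.10000e-02] 0.39
w2.npz pad thumb [ 6.30247e+02 -2.73414e+02 -1.14000e-01] 0.61
w2.npz pl round [4.31736e+02 9.57110e+01 2.56000e-01] 0.17
w2.npz pl thumb [ 4.35875e+02 -1.02379e+02 -3.87000e-01] 0.33
```

View pics/fit_w1.png

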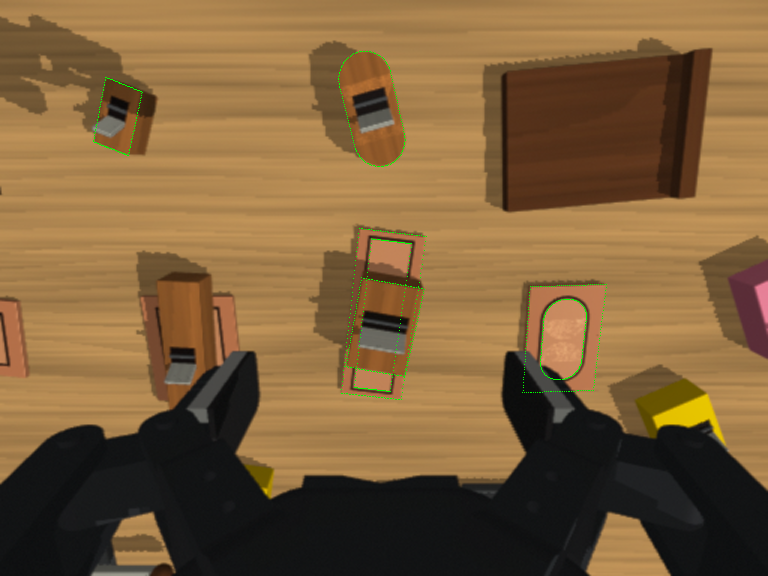

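View pics/fit_w2.png

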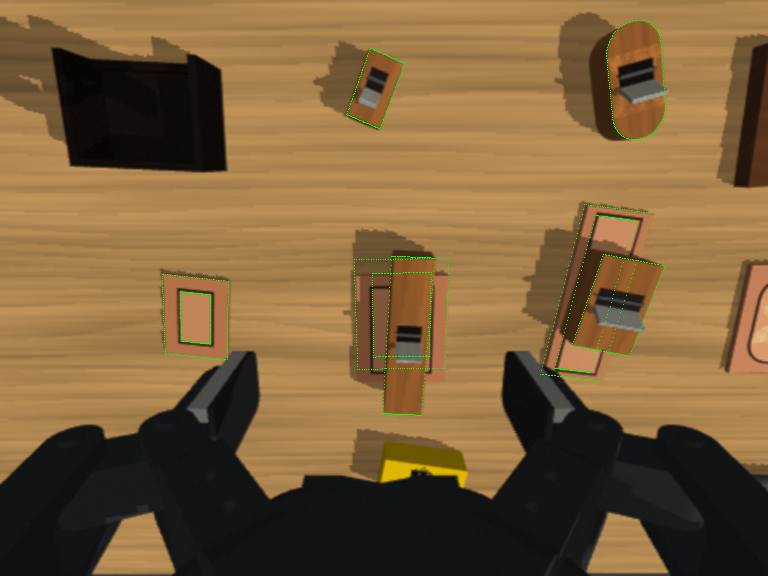

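Call:
{"fn": "jog_arm", "kwargs": {"increments": [{"rx":0,"ry":0,"rz":0,"x":20,"y":-45,"z":10,"hand":85},{"rx":0,"ry":0,"rz":0,"x":25,"y":-45,"z":10,"hand":85},{"rx":0,"ry":0,"rz":0,"x":25,"y":-45,"z":10,"hand":85},{"rx":0,"ry":0,"rz":0,"x":20,"y":-39,"z":10,"hand":85},{"rx":0,"ry":0,"rz":0,"x":0,"y":0,"z":0,"hand":85}]}}

```text
time_s: 3.25
eef_pos: [599.4, -271.8, 139.2]
ee_rot: [0.706, 0.001, 0.708, 0.001]
force: [-0.3, -0.1, 0.3]
grip_width: 0.995
```

```bash
cat > shot.py <<'E'
import sys
from h import *
n=sys.argv[1]; p,R,s=pose(); im=capture('wrist'); np.savez(n+'.npz',p=p,R=R,im=im); save(n+'.png',im); go(*[float(a) for a in sys.argv[2:]])
E
python3 shot.py w3 610 -77 140 0
```

```text
t=3.30 at [ 599.8 -270.7  140.6] head 0.0012 tilt -1.0000 grip 84.9 F [ 0.4  1.4 -0.2] | rx 0.0012 then x 0.9 y 193.7 z 10.2 rows>=3.1 / 0.0
```

View pics/w3.png

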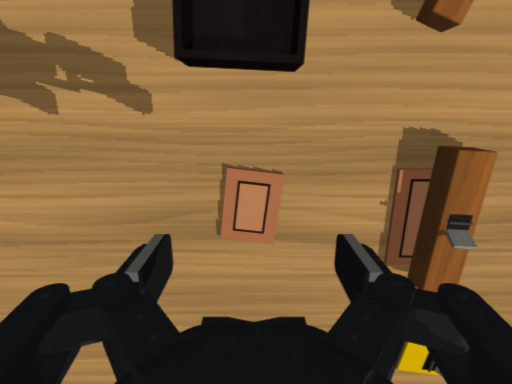

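Call:
{"fn": "jog_arm", "kwargs": {"increments": [{"rx":0,"ry":0,"rz":0,"x":0,"y":48,"z":3,"hand":85},{"rx":0,"ry":0,"rz":0,"x":0,"y":48,"z":3,"hand":85},{"rx":0,"ry":0,"rz":0,"x":0,"y":48,"z":3,"hand":85},{"rx":0,"ry":0,"rz":0,"x":0,"y":50,"z":1,"hand":85},{"rx":0,"ry":0,"rz":0,"x":0,"y":0,"z":0,"hand":85}]}}

```text
time_s: 3.92
eef_pos: [609.4, -72.7, 142.8]
ee_rot: [0.708, -0.002, 0.707, 0.003]
force: [-0.2, -0.4, 0.1]
grip_width: 0.995
```

```bash
python3 shot.py w4 600 102 140 0
```

```text
t=3.98 at [609.6 -75.  142.7] head 0.0050 tilt -1.0000 grip 85.2 F [ 0.1 -0.9  0.1] | rx 0.0050 then x 2.6 y 177.0 z -9.6 rows>=2.8 / 0.0
```

View pics/w4.png

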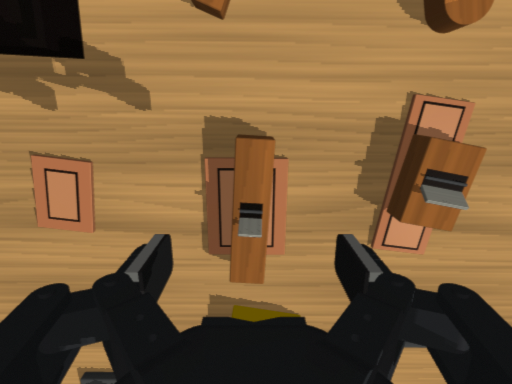

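Call:
{"fn": "jog_arm", "kwargs": {"increments": [{"rx":0,"ry":0,"rz":0,"x":0,"y":45,"z":-2,"hand":85},{"rx":0,"ry":0,"rz":0,"x":0,"y":45,"z":-2,"hand":85},{"rx":0,"ry":0,"rz":0,"x":0,"y":45,"z":-3,"hand":85},{"rx":0,"ry":0,"rz":0,"x":0,"y":44,"z":-3,"hand":85},{"rx":0,"ry":0,"rz":0,"x":0,"y":0,"z":0,"hand":85}]}}

```text
time_s: 4.6
eef_pos: [599.0, 103.2, 142.0]
ee_rot: [0.707, -0.001, 0.707, 0.001]
force: [0.9, 0.6, -0.1]
grip_width: 0.994
```

```bash
python3 shot.py w5 605 277 140 0
```

```text
t=4.65 at [599.3 101.5 141.9] head 0.0023 tilt -1.0000 grip 85.0 F [ 0.2 -0.5  0.3] | rx 0.0023 then x 1.8 y 175.5 z 5.7 rows>=2.8 / 0.0
```

Call:
{"fn": "jog_arm", "kwargs": {"increments": [{"rx":0,"ry":0,"rz":0,"x":0,"y":44,"z":2,"hand":85},{"rx":0,"ry":0,"rz":0,"x":0,"y":44,"z":1,"hand":85},{"rx":0,"ry":0,"rz":0,"x":0,"y":44,"z":1,"hand":85},{"rx":0,"ry":0,"rz":0,"x":0,"y":43,"z":1,"hand":85},{"rx":0,"ry":0,"rz":0,"x":0,"y":0,"z":0,"hand":85}]}}

```text
time_s: 5.28
eef_pos: [604.5, 276.9, 141.3]
ee_rot: [0.707, -0.001, 0.707, 0.001]
force: [0.7, -0.7, 0.3]
grip_width: 0.996
```

```bash
python3 shot.py w6 431 95 140 0.25; python3 -c "
import cv2,numpy as np
cv2.imwrite('pics/w56.png',np.vstack([cv2.imread('pics/w5.png')[100:390],cv2.imread('pics/w6.png')[100:390]]))"
```

```text
t=5.33 at [604.8 275.3 141.3] head 0.0007 tilt -1.0000 grip 85.0 F [ 0.1  0.6 -0.7] | rx -0.2493 then x 1.3 y -131.7 z -213.0 rows>=4.0 / 1.3
```

View pics/w56.png

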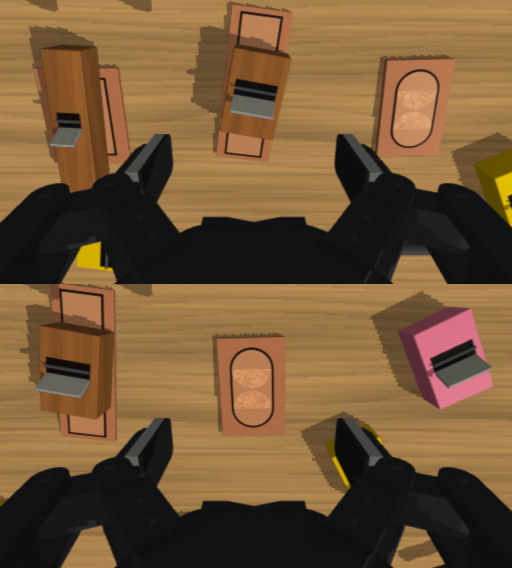

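```bash
cat > run2.py <<'E'
from fit import *
cs=[]
for f,k,n,q,z in [('w3.npz','pad','thumb',(629,-273,-.1),0),('w4.npz','pad','wide',(638,-77,.0),0),('w5.npz','pad','long',(611,101,-.125),0),('w6.npz','pad','round',(633,276,0.03),0),('w4.npz','pl','long',(640,-76,-.05),6),('w5.npz','pl','wide',(609,104.6,-.185),6),('w4.npz','pad','thumb',(629,-273,-.1),0),('w5.npz','pad','round',(633,276,0.03),0)]:
    c=canvas(f); q,e=fit(f,k,n,q,z,trunc=3,draw=c); print(f,k,n,q.round(3),round(e,2))
    if len(cs)<6:
        d=np.load(f); u=w2pix(np.array([q[0],q[1],6]),cam('wrist',d['p'],d['R']))[0]*1.5
        a,b=int(u[0]),int(u[1]); cs.append(cv2.resize(c[max(0,b-130):b+130,a-130:a+130],(266,266)))
cv2.imwrite('pics/fit2.png',np.vstack([np.hstack(cs[:3]),np.hstack(cs[3:])]))
E
python3 run2.py
```

```text
w3.npz pad thumb [ 6.30667e+02 -2.73313e+02 -1.24000e-01] 0.98
w4.npz pad wide [ 6.30859e+02 -8.14660e+01 -6.50000e-02] 1.61
w5.npz pad long [ 6.11247e+02  1.02139e+02 -1.30000e-01] 1.13
w6.npz pad round [6.33898e+02 2.76274e+02 2.60000e-02] 0.77
w4.npz pl long [ 6.40577e+02 -7.53310e+01 -5.20000e-02] 0.48
w5.npz pl wide [ 6.09032e+02  1.04050e+02 -1.79000e-01] 0.52
w4.npz pad thumb [ 6.30152e+02 -2.73559e+02 -1.19000e-01] 0.71
w5.npz pad round [6.34138e+02 2.75926e+02 2.80000e-02] 0.87
```

View pics/fit2.png

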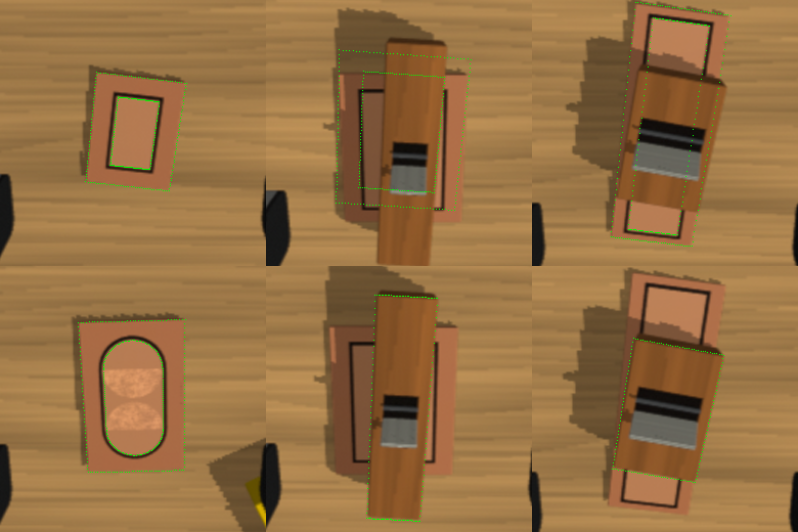

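Call:
{"fn": "jog_arm", "kwargs": {"increments": [{"rx":-0.125,"ry":0,"rz":0,"x":0,"y":0,"z":0,"hand":85},{"rx":-0.125,"ry":0,"rz":0,"x":0,"y":0,"z":0,"hand":85},{"rx":0,"ry":0,"rz":0,"x":0,"y":-32,"z":-52,"hand":85},{"rx":0,"ry":0,"rz":0,"x":0,"y":-33,"z":-53,"hand":85},{"rx":0,"ry":0,"rz":0,"x":0,"y":-33,"z":-53,"hand":85}]}}

```text
time_s: 5.95
eef_pos: [474.3, 138.6, 141.5]
ee_rot: [0.702, -0.088, 0.701, 0.087]
force: [1.2, -0.6, 0.7]
grip_width: 0.996
```

Call:
{"fn": "jog_arm", "kwargs": {"increments": [{"rx":0,"ry":0,"rz":0,"x":0,"y":-33,"z":-53,"hand":85},{"rx":0,"ry":0,"rz":0,"x":0,"y":0,"z":0,"hand":85},{"rx":0,"ry":0,"rz":0,"x":0,"y":0,"z":0,"hand":85}]}}

```text
time_s: 6.32
eef_pos: [433.4, 95.6, 142.0]
ee_rot: [0.702, -0.088, 0.701, 0.087]
force: [0.1, -0.1, 0.1]
grip_width: 0.996
```

```bash
python3 shot.py w7 431.6 95.8 4 0.252
python3 - <<'E'
from fit import *
print(fit('w7.npz','pl','round',(431.6,95.8,.25)),fit('w7.npz','pad','long',(611,102,-.13),trunc=3))
go(431.6,95.8,4,.252)
E
```

```text
t=6.38 at [433.5  96.1 141.7] head 0.2493 tilt -1.0000 grip 84.6 F [ 0.2  0.5 -0.3] | rx -0.0027 then x 137.7 y 0.3 z -2.1 rows>=2.2 / 0.0
(array([4.30993366e+02, 9.58214121e+01, 2.50137272e-01]), np.float64(0.4529518485069275)) (array([ 6.11221348e+02,  1.00767674e+02, -1.38189289e-01]), np.float64(1.8168452978134155))
t=6.38 at [433.5  96.1 141.7] head 0.2493 tilt -1.0000 grip 84.6 F [ 0.2  0.5 -0.3] | rx -0.0027 then x 137.7 y 0.3 z -2.1 rows>=2.2 / 0.0
```

View pics/w7.png

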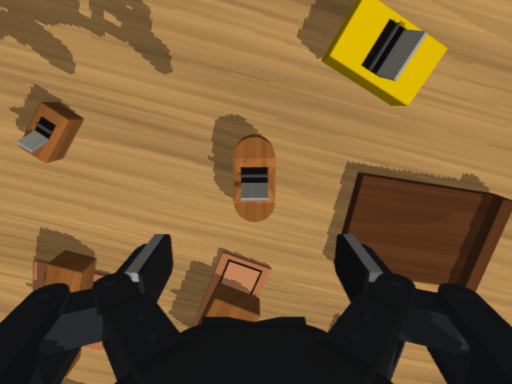

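Call:
{"fn": "jog_arm", "kwargs": {"increments": [{"rx":0,"ry":0,"rz":0,"x":45,"y":0,"z":-2.4,"hand":85},{"rx":0,"ry":0,"rz":0,"x":45,"y":0,"z":0,"hand":85},{"rx":0,"ry":0,"rz":0,"x":30,"y":0,"z":0,"hand":85},{"rx":0,"ry":0,"rz":0,"x":17.5,"y":0,"z":0,"hand":85},{"rx":0,"ry":0,"rz":0,"x":0,"y":0,"z":0,"hand":85}]}}

```text
time_s: 7.0
eef_pos: [430.2, 96.2, 2.8]
ee_rot: [0.701, -0.088, 0.702, 0.089]
force: [1.1, -0.1, 0.5]
grip_width: 0.997
```

Call:
{"fn": "jog_arm", "kwargs": {"increments": [{"rx":0,"ry":0,"rz":0,"x":0,"y":0,"z":0,"hand":30},{"rx":0,"ry":0,"rz":0,"x":0,"y":0,"z":0,"hand":30},{"rx":0,"ry":0,"rz":0,"x":0,"y":0,"z":0,"hand":30},{"rx":0,"ry":0,"rz":0,"x":0,"y":0,"z":0,"hand":30},{"rx":0,"ry":0,"rz":0,"x":0,"y":0,"z":0,"hand":30}], "force": 50}}

```text
time_s: 7.62
eef_pos: [430.7, 96.0, 4.6]
ee_rot: [0.702, -0.088, 0.701, 0.088]
force: [-1.3, 0.5, 6.0]
grip_width: 0.459
```

```bash
python3 shot.py w8 431.6 95.8 120 0.252
```

```text
t=7.67 at [430.7  96.    4.6] head 0.2503 tilt -1.0000 grip 38.8 F [-1.2  1.   6. ] | rx -0.0017 then x -115.4 y -0.4 z 1.0 rows>=1.8 / 0.0
```

View pics/w8.png

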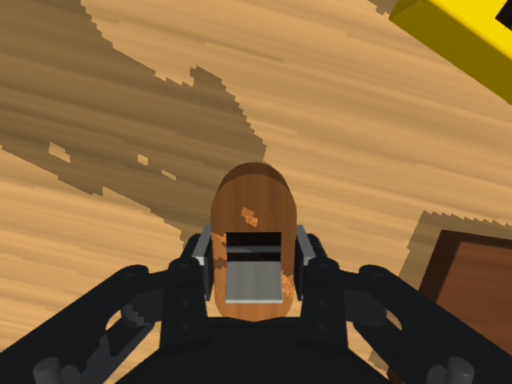

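Call:
{"fn": "jog_arm", "kwargs": {"increments": [{"rx":0,"ry":0,"rz":0,"x":-30,"y":0,"z":0,"hand":30},{"rx":0,"ry":0,"rz":0,"x":-35,"y":0,"z":0,"hand":30},{"rx":0,"ry":0,"rz":0,"x":-35,"y":0,"z":0,"hand":30},{"rx":0.11,"ry":0,"rz":0,"x":0,"y":0,"z":0,"hand":30},{"rx":0.114,"ry":0,"rz":0,"x":0,"y":0,"z":0,"hand":30}]}}

```text
time_s: 8.3
eef_pos: [430.2, 95.9, 104.4]
ee_rot: [0.707, -0.008, 0.707, 0.008]
force: [0.2, 0.2, -1.3]
grip_width: 0.456
```

```bash
python3 -c "
from h import *
go(634,276,40,.027)"
```

```text
t=8.30 at [430.2  95.9 104.4] head 0.0225 tilt -1.0000 grip 39.0 F [ 0.2  0.2 -1.3] | rx -0.0045 then x 64.7 y 174.5 z 208.5 rows>=4.5 / 0.0
```

Call:
{"fn": "jog_arm", "kwargs": {"increments": [{"rx":-0.0045,"ry":0,"rz":0,"x":0,"y":25,"z":30,"hand":30},{"rx":0,"ry":0,"rz":0,"x":0,"y":35,"z":42,"hand":30},{"rx":0,"ry":0,"rz":0,"x":0,"y":40,"z":47,"hand":30},{"rx":0,"ry":0,"rz":0,"x":0,"y":40,"z":47,"hand":30},{"rx":0,"ry":0,"rz":0,"x":0,"y":34.5,"z":42.5,"hand":30}]}}

```text
time_s: 8.93
eef_pos: [634.4, 278.2, 103.9]
ee_rot: [0.707, -0.011, 0.707, 0.011]
force: [0.2, 0.4, -1.3]
grip_width: 0.457
```

Call:
{"fn": "jog_arm", "kwargs": {"increments": [{"rx":0,"ry":0,"rz":0,"x":30,"y":0,"z":0,"hand":30},{"rx":0,"ry":0,"rz":0,"x":30,"y":0,"z":0,"hand":30},{"rx":0,"ry":0,"rz":0,"x":15,"y":0,"z":0,"hand":30},{"rx":0,"ry":0,"rz":0,"x":0,"y":0,"z":0,"hand":30}]}}

```text
time_s: 9.43
eef_pos: [633.0, 276.5, 28.3]
ee_rot: [0.707, -0.011, 0.708, 0.011]
force: [0.2, 0.1, -1.1]
grip_width: 0.457
```

```bash
python3 shot.py w9 634 276 11 .027
```

```text
t=9.47 at [633.7 276.6  29.6] head 0.0305 tilt -1.0000 grip 39.0 F [ 0.  -0.3 -0.7] | rx 0.0035 then x 18.6 y -0.6 z 0.3 rows>=0.3 / 0.0
```

View pics/w9.png

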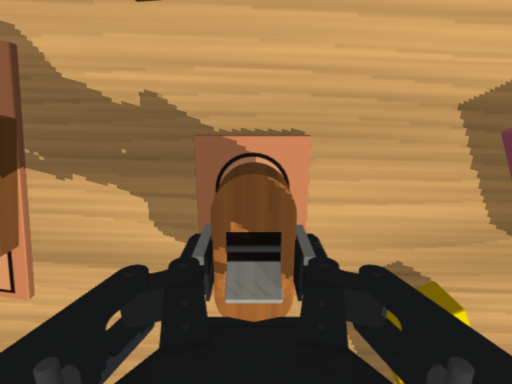

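Call:
{"fn": "jog_arm", "kwargs": {"increments": [{"rx":0,"ry":0,"rz":0,"x":8,"y":-0.5,"z":0.3,"hand":30},{"rx":0,"ry":0,"rz":0,"x":5,"y":0,"z":0,"hand":30},{"rx":0,"ry":0,"rz":0,"x":3,"y":0,"z":0,"hand":30},{"rx":0,"ry":0,"rz":0,"x":1.5,"y":0,"z":0,"hand":30},{"rx":0,"ry":0,"rz":0,"x":0,"y":0,"z":0,"hand":30}]}}

```text
time_s: 10.1
eef_pos: [633.7, 276.1, 11.3]
ee_rot: [0.707, -0.011, 0.707, 0.011]
force: [0.6, -0.2, -2.4]
grip_width: 0.457
```

```bash
python3 shot.py w10 634 276 11 .027
```

```text
t=10.15 at [633.8 276.1  11.4] head 0.0306 tilt -1.0000 grip 39.3 F [ 0.8 -0.3 -1.2] | rx 0.0036 then x 0.4 y -0.1 z 0.2 rows>=0.0 / 0.0
```

View pics/w10.png

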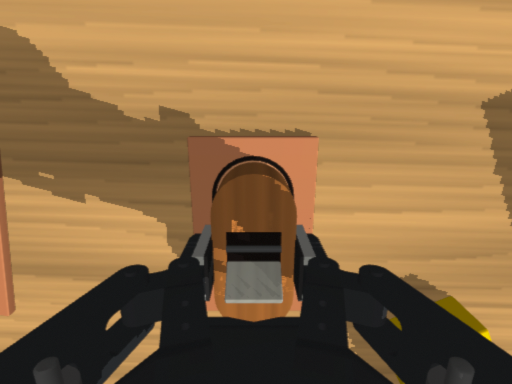

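Call:
{"fn": "jog_arm", "kwargs": {"increments": [{"rx":0.003,"ry":0,"rz":0,"x":0,"y":0,"z":-1,"hand":30},{"rx":0,"ry":0,"rz":0,"x":0.6,"y":0,"z":0,"hand":30},{"rx":0,"ry":0,"rz":0,"x":0,"y":0,"z":0,"hand":30}]}}

```text
time_s: 10.52
eef_pos: [632.7, 276.1, 10.8]
ee_rot: [0.707, -0.01, 0.707, 0.01]
force: [-0.1, 0.0, -2.1]
grip_width: 0.452
```

```bash
python3 shot.py w11 634 276 11 .027; python3 -c "
import cv2;cv2.imwrite('pics/z.png',cv2.resize(cv2.imread('pics/w11.png')[120:260,170:340],None,fx=4,fy=4))"
```

```text
t=10.57 at [632.7 276.1  10.7] head 0.0277 tilt -1.0000 grip 39.1 F [-0.6  0.5 -0.8] | rx 0.0007 then x -0.3 y -0.1 z 1.3 rows>=0.0 / 0.0
```

View pics/z.png

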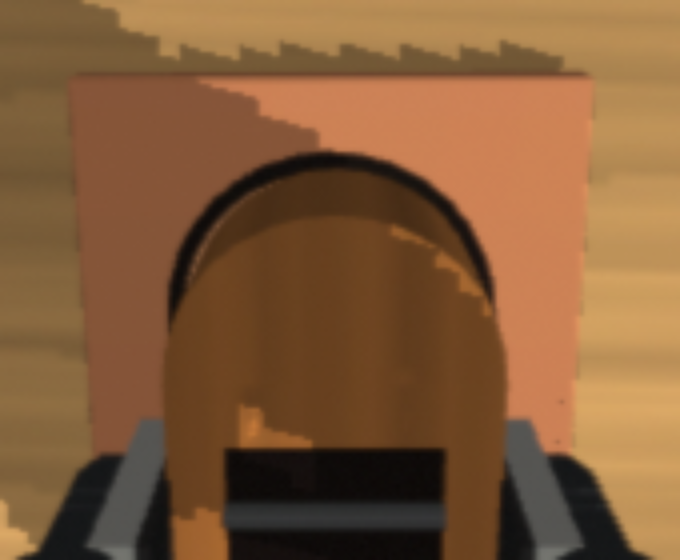

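Call:
{"fn": "jog_arm", "kwargs": {"increments": [{"rx":0,"ry":0,"rz":0,"x":0.5,"y":-0.4,"z":0.3,"hand":30},{"rx":0,"ry":0,"rz":0,"x":0.5,"y":0,"z":0,"hand":30},{"rx":0,"ry":0,"rz":0,"x":0,"y":0,"z":0,"hand":30}]}}

```text
time_s: 10.95
eef_pos: [632.9, 276.0, 10.7]
ee_rot: [0.707, -0.01, 0.707, 0.01]
force: [-5.4, 0.0, 6.5]
grip_width: 0.459
```

Call:
{"fn": "jog_arm", "kwargs": {"increments": [{"rx":0,"ry":0,"rz":0,"x":-0.7,"y":0,"z":0,"hand":60},{"rx":0,"ry":0,"rz":0,"x":0,"y":0,"z":0,"hand":75},{"rx":0,"ry":0,"rz":0,"x":0,"y":0,"z":0,"hand":85},{"rx":0,"ry":0,"rz":0,"x":-20,"y":0,"z":0,"hand":85},{"rx":0,"ry":0,"rz":0,"x":-50,"y":0,"z":0,"hand":85}]}}

```text
time_s: 11.58
eef_pos: [632.0, 275.4, 80.2]
ee_rot: [0.706, -0.01, 0.708, 0.009]
force: [0.2, 1.1, 1.0]
grip_width: 1.0
```

Call:
{"fn": "jog_arm", "kwargs": {"increments": [{"rx":0,"ry":0,"rz":0,"x":-50,"y":0,"z":-10,"hand":85},{"rx":0,"ry":0,"rz":0,"x":0,"y":0,"z":0,"hand":85},{"rx":0,"ry":0,"rz":0,"x":0,"y":0,"z":0,"hand":85}]}}

```text
time_s: 11.95
eef_pos: [622.8, 275.4, 130.7]
ee_rot: [0.707, -0.01, 0.707, 0.01]
force: [-0.9, -0.1, -0.4]
grip_width: 0.997
```

```bash
python3 shot.py w12 435.5 -102.5 110 -.384
python3 - <<'E'
from fit import *
print(fit('w12.npz','pl','round',(633,276,.03),6),fit('w12.npz','pad','round',(634,276,.03),trunc=3))
E
```

```text
t=12.00 at [622.6 275.3 129.7] head 0.0276 tilt -1.0000 grip 84.9 F [-0.4 -1.1 -0.4] | rx 0.4116 then x 20.1 y -420.3 z -31.9 rows>=6.8 / 2.2
(array([6.32820124e+02, 2.76840142e+02, 2.23762047e-02]), np.float64(0.2581489384174347)) (array([ 6.32690123e+02,  2.74271922e+02, -5.26278544e-02]), np.float64(1.4756790399551392))
```

View pics/w12.png

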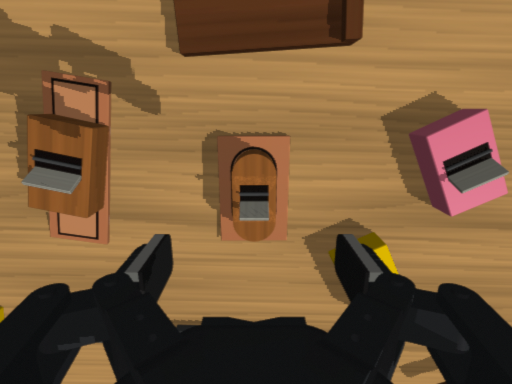

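Call:
{"fn": "jog_arm", "kwargs": {"increments": [{"rx":0.137,"ry":0,"rz":0,"x":0,"y":0,"z":0,"hand":85},{"rx":0.137,"ry":0,"rz":0,"x":0,"y":0,"z":0,"hand":85},{"rx":0.137,"ry":0,"rz":0,"x":0,"y":0,"z":0,"hand":85},{"rx":0,"ry":0,"rz":0,"x":0,"y":-50,"z":-4,"hand":85},{"rx":0,"ry":0,"rz":0,"x":0,"y":-50,"z":-4,"hand":85}]}}

```text
time_s: 12.62
eef_pos: [576.9, 184.6, 128.8]
ee_rot: [0.693, 0.134, 0.695, -0.135]
force: [1.4, -0.6, 0.6]
grip_width: 0.995
```

Call:
{"fn": "jog_arm", "kwargs": {"increments": [{"rx":0,"ry":0,"rz":0,"x":0,"y":-55,"z":-4,"hand":85},{"rx":0,"ry":0,"rz":0,"x":0,"y":-55,"z":-4,"hand":85},{"rx":0,"ry":0,"rz":0,"x":0,"y":-55,"z":-4,"hand":85},{"rx":0,"ry":0,"rz":0,"x":0,"y":-55,"z":-4,"hand":85},{"rx":0,"ry":0,"rz":0,"x":0,"y":-55,"z":-4,"hand":85}]}}

```text
time_s: 13.25
eef_pos: [455.5, -63.2, 129.6]
ee_rot: [0.694, 0.135, 0.695, -0.135]
force: [0.6, -0.3, -0.3]
grip_width: 0.997
```

Call:
{"fn": "jog_arm", "kwargs": {"increments": [{"rx":0,"ry":0,"rz":0,"x":0,"y":-45,"z":-4,"hand":85},{"rx":0,"ry":0,"rz":0,"x":0,"y":0,"z":0,"hand":85},{"rx":0,"ry":0,"rz":0,"x":0,"y":0,"z":0,"hand":85}]}}

```text
time_s: 13.62
eef_pos: [436.2, -101.8, 129.9]
ee_rot: [0.694, 0.135, 0.695, -0.135]
force: [-0.5, 1.8, -0.4]
grip_width: 0.993
```

```bash
python3 shot.py w13 435.5 -102.5 6 -.384
python3 - <<'E'
from fit import *
q=fit('w13.npz','pl','thumb',(435.5,-102.5,-.384),0);print(q)
go(q[0][0],q[0][1],6,q[0][2])
E
```

```text
t=13.68 at [ 436.4 -101.5  130. ] head -0.3826 tilt -1.0000 grip 85.6 F [-0.4 -0.1  0.9] | rx 0.0014 then x 124.0 y -1.3 z -0.3 rows>=2.0 / 0.0
(array([ 4.34731479e+02, -1.03797351e+02, -3.85678155e-01]), np.float64(0.4370412826538086))
t=13.68 at [ 436.4 -101.5  130. ] head -0.3826 tilt -1.0000 grip 85.6 F [-0.4 -0.1  0.9] | rx 0.0031 then x 124.0 y -2.8 z -0.5 rows>=2.0 / 0.0
```

View pics/w13.png

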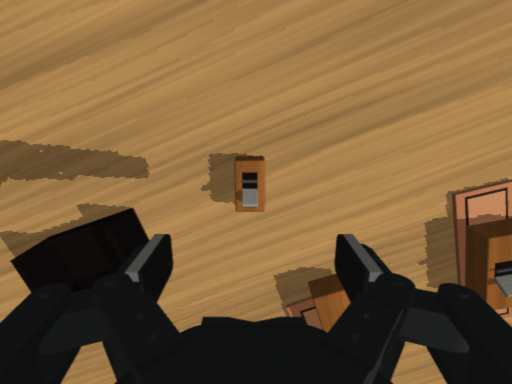

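Call:
{"fn": "jog_arm", "kwargs": {"increments": [{"rx":0.002,"ry":0,"rz":0,"x":45,"y":-2,"z":-0.4,"hand":85},{"rx":0,"ry":0,"rz":0,"x":40,"y":0,"z":0,"hand":85},{"rx":0,"ry":0,"rz":0,"x":25,"y":0,"z":0,"hand":80},{"rx":0,"ry":0,"rz":0,"x":14,"y":0,"z":0,"hand":60},{"rx":0,"ry":0,"rz":0,"x":0,"y":0,"z":0,"hand":45}]}}

```text
time_s: 14.3
eef_pos: [435.1, -103.2, 6.0]
ee_rot: [0.694, 0.135, 0.695, -0.135]
force: [0.3, 0.1, -0.5]
grip_width: 0.538
```

Call:
{"fn": "jog_arm", "kwargs": {"increments": [{"rx":0,"ry":0,"rz":0,"x":0,"y":0,"z":0,"hand":20},{"rx":0,"ry":0,"rz":0,"x":0,"y":0,"z":0,"hand":18},{"rx":0,"ry":0,"rz":0,"x":0,"y":0,"z":0,"hand":18},{"rx":0,"ry":0,"rz":0,"x":0,"y":0,"z":0,"hand":18},{"rx":0,"ry":0,"rz":0,"x":0,"y":0,"z":0,"hand":18}], "force": 50}}

```text
time_s: 14.92
eef_pos: [435.8, -104.0, 7.4]
ee_rot: [0.695, 0.135, 0.693, -0.136]
force: [0.9, 2.2, 6.9]
grip_width: 0.316
```

```bash
python3 shot.py w14 630.5 -273.4 110 -.12
```

```text
t=14.97 at [ 435.8 -104.     7.4] head -0.3853 tilt -1.0000 grip 26.8 F [-0.3  2.3  7. ] | rx -0.2653 then x -102.1 y -144.9 z 213.8 rows>=4.4 / 1.4
```

View pics/w14.png

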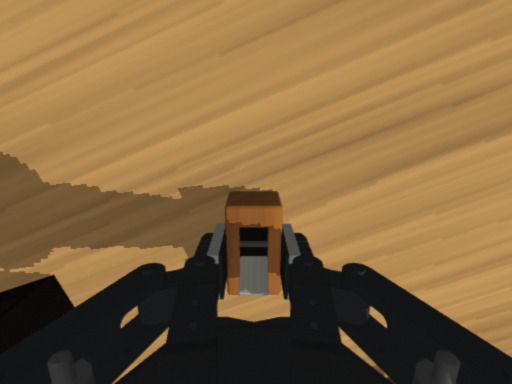

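Call:
{"fn": "jog_arm", "kwargs": {"increments": [{"rx":0,"ry":0,"rz":0,"x":-30,"y":0,"z":0,"hand":18},{"rx":0,"ry":0,"rz":0,"x":-35,"y":0,"z":0,"hand":18},{"rx":0,"ry":0,"rz":0,"x":-35,"y":0,"z":0,"hand":18},{"rx":-0.132,"ry":0,"rz":0,"x":0,"y":0,"z":0,"hand":18},{"rx":-0.133,"ry":0,"rz":0,"x":0,"y":0,"z":0,"hand":18}]}}

```text
time_s: 15.6
eef_pos: [435.2, -103.9, 107.1]
ee_rot: [0.706, 0.041, 0.705, -0.041]
force: [0.7, 0.3, -0.9]
grip_width: 0.317
```

Call:
{"fn": "jog_arm", "kwargs": {"increments": [{"rx":0,"ry":0,"rz":0,"x":0,"y":-28,"z":42,"hand":18},{"rx":0,"ry":0,"rz":0,"x":0,"y":-30,"z":44,"hand":18},{"rx":0,"ry":0,"rz":0,"x":0,"y":-30,"z":44,"hand":18},{"rx":0,"ry":0,"rz":0,"x":0,"y":-30,"z":44,"hand":18},{"rx":0,"ry":0,"rz":0,"x":0,"y":-27,"z":40,"hand":18}]}}

```text
time_s: 16.23
eef_pos: [631.2, -274.7, 106.7]
ee_rot: [0.706, 0.043, 0.706, -0.043]
force: [0.5, -0.2, -0.6]
grip_width: 0.318
```

Call:
{"fn": "jog_arm", "kwargs": {"increments": [{"rx":0,"ry":0,"rz":0,"x":30,"y":0,"z":0,"hand":18},{"rx":0,"ry":0,"rz":0,"x":30,"y":0,"z":0,"hand":18},{"rx":0,"ry":0,"rz":0,"x":12,"y":0,"z":0,"hand":18},{"rx":0,"ry":0,"rz":0,"x":0,"y":0,"z":0,"hand":18},{"rx":0,"ry":0,"rz":0,"x":0,"y":0,"z":0,"hand":18}]}}

```text
time_s: 16.85
eef_pos: [630.8, -273.8, 36.1]
ee_rot: [0.707, 0.042, 0.705, -0.043]
force: [0.2, 0.0, -1.3]
grip_width: 0.316
```

```bash
python3 shot.py w15 630.5 -273.4 14 -.12
```

```text
t=16.90 at [ 630.8 -273.8   36. ] head -0.1202 tilt -1.0000 grip 27.2 F [ 0.2  0.  -1.2] | rx -0.0002 then x 22.0 y 0.4 z -0.4 rows>=0.4 / 0.0
```

View pics/w15.png

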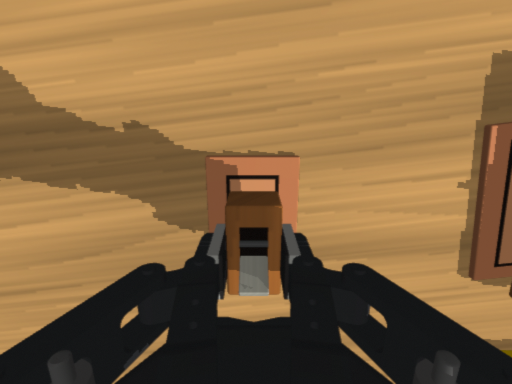

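Call:
{"fn": "jog_arm", "kwargs": {"increments": [{"rx":0,"ry":0,"rz":0,"x":10,"y":0,"z":0,"hand":18},{"rx":0,"ry":0,"rz":0,"x":7,"y":0,"z":0,"hand":18},{"rx":0,"ry":0,"rz":0,"x":4.5,"y":0,"z":0,"hand":18},{"rx":0,"ry":0,"rz":0,"x":0,"y":0,"z":0,"hand":18},{"rx":0,"ry":0,"rz":0,"x":0,"y":0,"z":0,"hand":18}]}}

```text
time_s: 17.52
eef_pos: [630.1, -273.4, 13.5]
ee_rot: [0.706, 0.042, 0.706, -0.042]
force: [-3.5, 2.4, 5.1]
grip_width: 0.318
```

```bash
python3 shot.py w16 630.5 -273.4 13 -.12; python3 -c "
import cv2;cv2.imwrite('pics/z2.png',cv2.resize(cv2.imread('pics/w16.png')[130:300,170:340],None,fx=3.5,fy=3.5,interpolation=cv2.INTER_CUBIC))"
```

```text
t=17.57 at [ 630.1 -273.4   13.5] head -0.1202 tilt -1.0000 grip 26.9 F [-3.6  1.8  4. ] | rx -0.0002 then x 0.5 y 0.1 z 0.4 rows>=0.0 / 0.0
```

View pics/z2.png

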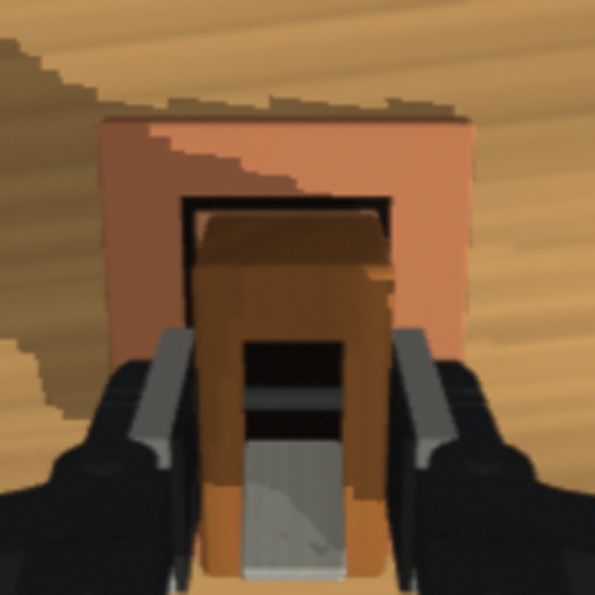

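Call:
{"fn": "jog_arm", "kwargs": {"increments": [{"rx":0,"ry":0,"rz":0,"x":-1.5,"y":-0.6,"z":-0.6,"hand":18},{"rx":0,"ry":0,"rz":0,"x":0,"y":0,"z":0,"hand":18},{"rx":0,"ry":0,"rz":0,"x":1.5,"y":0,"z":0,"hand":18},{"rx":0,"ry":0,"rz":0,"x":0,"y":0,"z":0,"hand":18}]}}

```text
time_s: 18.08
eef_pos: [629.5, -274.1, 13.4]
ee_rot: [0.706, 0.042, 0.706, -0.043]
force: [-3.1, 0.7, 5.1]
grip_width: 0.312
```

Call:
{"fn": "jog_arm", "kwargs": {"increments": [{"rx":0,"ry":0,"rz":0,"x":-0.5,"y":0,"z":0,"hand":45},{"rx":0,"ry":0,"rz":0,"x":0,"y":0,"z":0,"hand":60},{"rx":0,"ry":0,"rz":0,"x":0,"y":0,"z":0,"hand":75},{"rx":0,"ry":0,"rz":0,"x":-20,"y":0,"z":0,"hand":85},{"rx":0,"ry":0,"rz":0,"x":-50,"y":0,"z":0,"hand":85}]}}

```text
time_s: 18.7
eef_pos: [628.6, -273.5, 83.3]
ee_rot: [0.705, 0.043, 0.707, -0.042]
force: [1.1, 0.5, 1.2]
grip_width: 0.994
```

Call:
{"fn": "jog_arm", "kwargs": {"increments": [{"rx":0,"ry":0,"rz":0,"x":-50,"y":0,"z":-10,"hand":85},{"rx":0,"ry":0,"rz":0,"x":0,"y":0,"z":0,"hand":85},{"rx":0,"ry":0,"rz":0,"x":0,"y":0,"z":0,"hand":85}]}}

```text
time_s: 19.08
eef_pos: [619.4, -272.7, 133.7]
ee_rot: [0.706, 0.043, 0.706, -0.043]
force: [-1.0, 0.2, 0.1]
grip_width: 0.996
```

```bash
python3 shot.py w17 609 104.3 130 -.183
python3 - <<'E'
from fit import *
print(fit('w17.npz','pl','thumb',(630,-274,-.12),6),fit('w17.npz','pad','thumb',(630,-273,-.12),trunc=3))
E
```

```text
t=19.12 at [ 619.3 -272.5  132.7] head -0.1203 tilt -1.0000 grip 85.1 F [-0.  -0.2  0.2] | rx 0.0627 then x 3.0 y 368.7 z -78.7 rows>=6.0 / 0.3
(array([ 6.22366820e+02, -2.71767031e+02, -1.20641575e-01]), np.float64(0.39074450731277466)) (array([ 6.30473619e+02, -2.73149988e+02, -1.22107866e-01]), np.float64(1.1972142457962036))
```

View pics/w17.png

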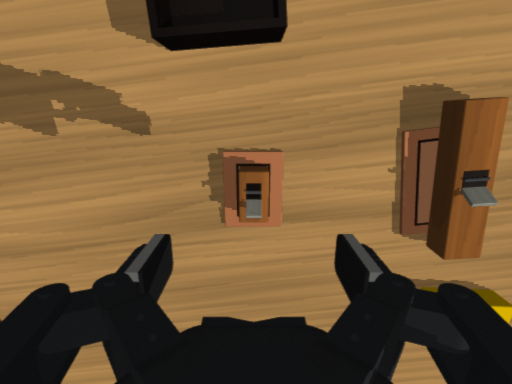

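Run:
```python
from fit import *
c=canvas('w17.npz'); d=np.load('w17.npz');C=cam('wrist',d['p'],d['R'])
for q,m in [((629.5,-274,-.12),np.r_[model('pl','thumb',6),lift(rect(50,28),6)])]:
    im=cv2.resize(cv2.cvtColor(d['im'],cv2.COLOR_RGB2BGR)[140:240,200:310],None,fx=6,fy=6,interpolation=cv2.INTER_CUBIC)
    im2=im.copy()
    for x,y in (w2pix(tf(m,q),C)-[200,140]+.5)*6-.5: cv2.circle(im2,(int(x),int(y)),1,(0,255,0),-1)
cv2.imwrite('pics/z3.png',cv2.resize(np.hstack([im,im2]),None,fx=.6,fy=.6))
```

```text
(no output)
```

View pics/z3.png

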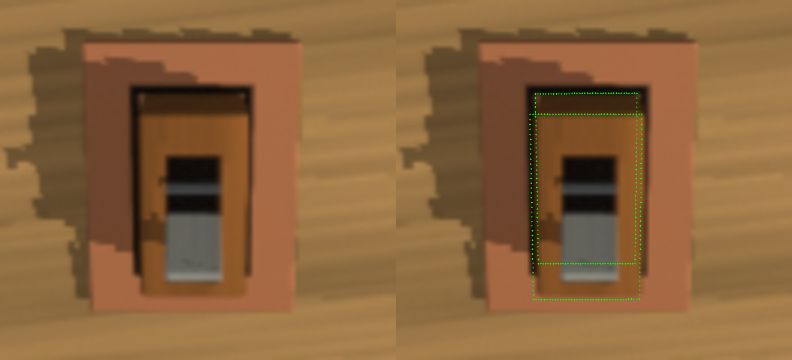

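Call:
{"fn": "jog_arm", "kwargs": {"increments": [{"rx":0.063,"ry":0,"rz":0,"x":0,"y":40,"z":-9,"hand":85},{"rx":0,"ry":0,"rz":0,"x":0,"y":55,"z":-12,"hand":85},{"rx":0,"ry":0,"rz":0,"x":0,"y":55,"z":-12,"hand":85},{"rx":0,"ry":0,"rz":0,"x":0,"y":55,"z":-12,"hand":85},{"rx":0,"ry":0,"rz":0,"x":0,"y":55,"z":-12,"hand":85}]}}

```text
time_s: 19.75
eef_pos: [607.7, -5.0, 132.3]
ee_rot: [0.703, 0.065, 0.705, -0.065]
force: [1.2, 0.4, 0.3]
grip_width: 0.998
```

Call:
{"fn": "jog_arm", "kwargs": {"increments": [{"rx":0,"ry":0,"rz":0,"x":0,"y":55,"z":-12,"hand":85},{"rx":0,"ry":0,"rz":0,"x":0,"y":54,"z":-10,"hand":85},{"rx":0,"ry":0,"rz":0,"x":0,"y":0,"z":0,"hand":85},{"rx":0,"ry":0,"rz":0,"x":0,"y":0,"z":0,"hand":85}]}}

```text
time_s: 20.25
eef_pos: [606.3, 103.9, 132.5]
ee_rot: [0.704, 0.065, 0.705, -0.065]
force: [0.7, 0.3, 0.5]
grip_width: 0.991
```

```bash
python3 shot.py w18 609 104.3 14 -.183
python3 - <<'E'
from fit import *
q=fit('w18.npz','pl','wide',(609,104.5,-.18),6);print(q)
go(q[0][0],q[0][1],14,q[0][2])
E
```

```text
t=20.30 at [606.5 103.3 132.7] head -0.1843 tilt -1.0000 grip 84.9 F [ 0.7 -0.8  0.2] | rx -0.0013 then x 118.7 y 1.5 z 2.4 rows>=1.9 / 0.0
(array([ 6.09263936e+02,  1.05196733e+02, -1.82175444e-01]), np.float64(0.6140449643135071))
t=20.30 at [606.5 103.3 132.7] head -0.1843 tilt -1.0000 grip 84.9 F [ 0.7 -0.8  0.2] | rx -0.0021 then x 118.7 y 2.4 z 2.5 rows>=1.9 / 0.0
```

View pics/w18.png

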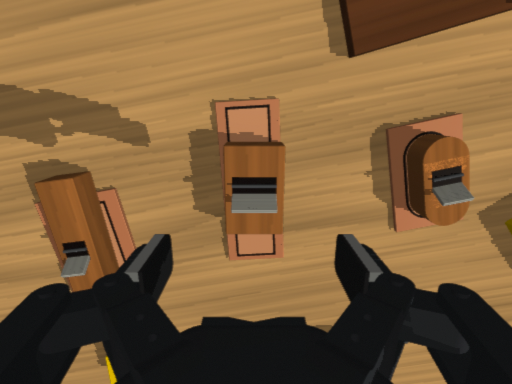

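Call:
{"fn": "jog_arm", "kwargs": {"increments": [{"rx":-0.001,"ry":0,"rz":0,"x":40,"y":2,"z":2.5,"hand":85},{"rx":0,"ry":0,"rz":0,"x":40,"y":0,"z":0,"hand":85},{"rx":0,"ry":0,"rz":0,"x":25,"y":0,"z":0,"hand":85},{"rx":0,"ry":0,"rz":0,"x":13,"y":0,"z":0,"hand":85},{"rx":0,"ry":0,"rz":0,"x":0,"y":0,"z":0,"hand":75}]}}

```text
time_s: 20.92
eef_pos: [609.3, 105.0, 15.0]
ee_rot: [0.704, 0.065, 0.704, -0.065]
force: [-0.9, 1.1, -0.1]
grip_width: 0.88
```

Call:
{"fn": "jog_arm", "kwargs": {"increments": [{"rx":0,"ry":0,"rz":0,"x":0,"y":0,"z":0,"hand":60},{"rx":0,"ry":0,"rz":0,"x":0,"y":0,"z":0,"hand":45},{"rx":0,"ry":0,"rz":0,"x":0,"y":0,"z":0,"hand":45},{"rx":0,"ry":0,"rz":0,"x":0,"y":0,"z":0,"hand":45},{"rx":0,"ry":0,"rz":0,"x":0,"y":0,"z":0,"hand":45}], "force": 60}}

```text
time_s: 21.55
eef_pos: [610.3, 105.6, 17.1]
ee_rot: [0.705, 0.064, 0.703, -0.064]
force: [-0.6, -1.3, 6.5]
grip_width: 0.613
```

```bash
python3 shot.py w19 445 0 110 0
```

```text
t=21.60 at [610.3 105.6  17.1] head -0.1822 tilt -1.0000 grip 52.9 F [-1.3 -0.7  5.6] | rx -0.1822 then x -93.3 y -105.6 z -165.1 rows>=3.5 / 1.0
```

View pics/w19.png

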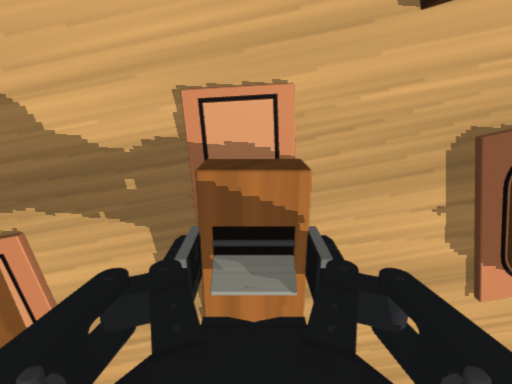

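Call:
{"fn": "jog_arm", "kwargs": {"increments": [{"rx":0,"ry":0,"rz":0,"x":-30,"y":0,"z":0,"hand":45},{"rx":0,"ry":0,"rz":0,"x":-35,"y":0,"z":0,"hand":45},{"rx":0,"ry":0,"rz":0,"x":-28,"y":0,"z":0,"hand":45},{"rx":-0.091,"ry":0,"rz":0,"x":0,"y":0,"z":0,"hand":45},{"rx":-0.091,"ry":0,"rz":0,"x":0,"y":0,"z":0,"hand":45}]}}

```text
time_s: 22.22
eef_pos: [609.3, 105.8, 108.9]
ee_rot: [0.707, -0.001, 0.707, 0.001]
force: [-0.3, 0.5, -2.9]
grip_width: 0.616
```

Call:
{"fn": "jog_arm", "kwargs": {"increments": [{"rx":0,"ry":0,"rz":0,"x":0,"y":-20,"z":-31,"hand":45},{"rx":0,"ry":0,"rz":0,"x":0,"y":-26,"z":-40,"hand":45},{"rx":0,"ry":0,"rz":0,"x":0,"y":-26,"z":-40,"hand":45},{"rx":0,"ry":0,"rz":0,"x":0,"y":-23,"z":-37,"hand":45},{"rx":0,"ry":0,"rz":0,"x":20,"y":-10,"z":-17,"hand":45}]}}

```text
time_s: 22.85
eef_pos: [443.6, -0.0, 89.4]
ee_rot: [0.708, 0.0, 0.706, -0.001]
force: [0.6, -0.5, -3.2]
grip_width: 0.619
```

Call:
{"fn": "jog_arm", "kwargs": {"increments": [{"rx":0,"ry":0,"rz":0,"x":30,"y":0,"z":0,"hand":45},{"rx":0,"ry":0,"rz":0,"x":25,"y":0,"z":0,"hand":45},{"rx":0,"ry":0,"rz":0,"x":10,"y":0,"z":0,"hand":45},{"rx":0,"ry":0,"rz":0,"x":0,"y":0,"z":0,"hand":45},{"rx":0,"ry":0,"rz":0,"x":0,"y":0,"z":0,"hand":45}]}}

```text
time_s: 23.48
eef_pos: [445.0, 0.7, 24.3]
ee_rot: [0.708, -0.0, 0.707, -0.0]
force: [0.1, -0.2, -2.6]
grip_width: 0.615
```

```bash
python3 -c "
from h import *
go(445,0,11.5,0)"
```

```text
t=23.48 at [445.    0.7  24.3] head -0.0002 tilt -1.0000 grip 52.5 F [ 0.1 -0.2 -2.6] | rx -0.0002 then x 12.8 y -0.7 z 0.0 rows>=0.2 / 0.0
```

Call:
{"fn": "jog_arm", "kwargs": {"increments": [{"rx":0,"ry":0,"rz":0,"x":7,"y":0,"z":0,"hand":45},{"rx":0,"ry":0,"rz":0,"x":4,"y":0,"z":0,"hand":45},{"rx":0,"ry":0,"rz":0,"x":2,"y":0,"z":0,"hand":45},{"rx":0,"ry":0,"rz":0,"x":0,"y":0,"z":0,"hand":45},{"rx":0,"ry":0,"rz":0,"x":0,"y":0,"z":0,"hand":45}]}}

```text
time_s: 24.1
eef_pos: [444.2, 0.9, 11.0]
ee_rot: [0.707, 0.0, 0.707, -0.0]
force: [-5.8, 0.4, 11.6]
grip_width: 0.614
```

Contact. Release and rise, then go to the long plane.

Call:
{"fn": "jog_arm", "kwargs": {"increments": [{"rx":0,"ry":0,"rz":0,"x":-0.5,"y":0,"z":0,"hand":62},{"rx":0,"ry":0,"rz":0,"x":0,"y":0,"z":0,"hand":75},{"rx":0,"ry":0,"rz":0,"x":0,"y":0,"z":0,"hand":85},{"rx":0,"ry":0,"rz":0,"x":-20,"y":0,"z":0,"hand":85},{"rx":0,"ry":0,"rz":0,"x":-50,"y":0,"z":0,"hand":85}]}}

```text
time_s: 24.72
eef_pos: [443.3, 1.0, 80.4]
ee_rot: [0.706, 0.001, 0.709, 0.0]
force: [1.4, 0.1, 0.5]
grip_width: 0.994
```

Call:
{"fn": "jog_arm", "kwargs": {"increments": [{"rx":0,"ry":0,"rz":0,"x":-50,"y":0,"z":0,"hand":85},{"rx":0.051,"ry":0,"rz":0,"x":0,"y":-20,"z":45,"hand":85},{"rx":0,"ry":0,"rz":0,"x":0,"y":-16,"z":50,"hand":85},{"rx":0,"ry":0,"rz":0,"x":0,"y":-16,"z":50,"hand":85},{"rx":0,"ry":0,"rz":0,"x":0,"y":-16,"z":50,"hand":85}]}}

```text
time_s: 25.35
eef_pos: [638.1, -75.5, 130.7]
ee_rot: [0.707, 0.018, 0.707, -0.018]
force: [-0.6, -0.2, 1.1]
grip_width: 0.996
```

Call:
{"fn": "jog_arm", "kwargs": {"increments": [{"rx":0,"ry":0,"rz":0,"x":0,"y":0,"z":0,"hand":85},{"rx":0,"ry":0,"rz":0,"x":0,"y":0,"z":0,"hand":85}]}}

```text
time_s: 25.6
eef_pos: [636.0, -74.5, 130.4]
ee_rot: [0.706, 0.018, 0.707, -0.018]
force: [-0.3, 0.3, 0.6]
grip_width: 0.993
```

```bash
python3 shot.py w20 640.3 -75.5 14 -.051
python3 - <<'E'
from fit import *
c=canvas('w20.npz')
q=fit('w20.npz','pl','long',(640.3,-75.5,-.051),6,draw=c);print(q)
go(q[0][0],q[0][1],15,q[0][2])
print(fit('w20.npz','pad','wide',(645,-77,0.01),0,draw=c,trunc=3))
print(fit('w20.npz','pad','long',(611,102,-.13),0,draw=c,trunc=3))
cv2.imwrite('pics/f20.png',c)
print(fit('w4.npz','pad','wide',(645,-77,0.01),0,trunc=3))
E
```

```text
t=25.65 at [635.9 -74.3 130.9] head -0.0510 tilt -1.0000 grip 84.9 F [0.4 0.9 0.3] | rx -0.0000 then x 116.9 y -1.0 z 4.6 rows>=1.9 / 0.0
(array([ 6.39674130e+02, -7.48619051e+01, -5.58156507e-02]), np.float64(0.33082115650177))
t=25.65 at [635.9 -74.3 130.9] head -0.0510 tilt -1.0000 grip 84.9 F [0.4 0.9 0.3] | rx 0.0048 then x 115.9 y -0.3 z 3.9 rows>=1.9 / 0.0
(array([ 6.43745288e+02, -7.92852713e+01, -1.06305228e-02]), np.float64(1.625403642654419))
(array([ 6.11502321e+02,  1.01855245e+02, -1.27373397e-01]), np.float64(0.9521681070327759))
(array([ 6.43407051e+02, -8.20241799e+01, -4.55318926e-02]), np.float64(1.6558513641357422))
```

View pics/f20.png

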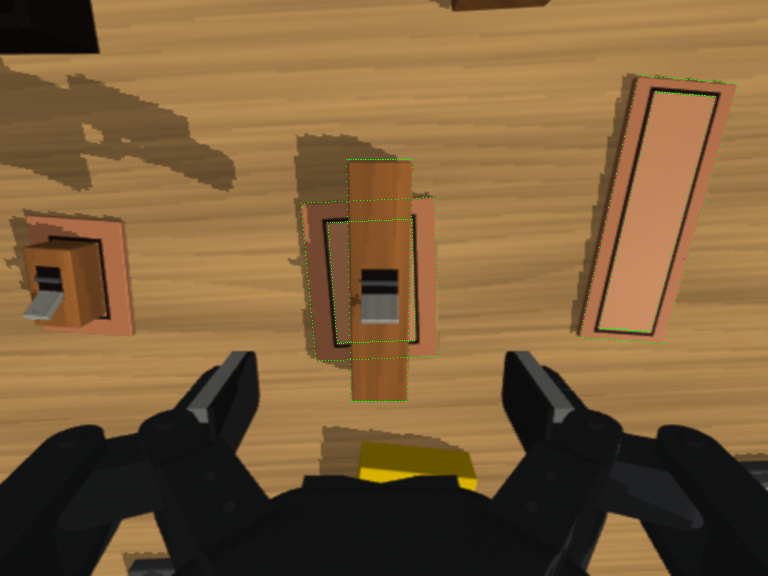

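Call:
{"fn": "jog_arm", "kwargs": {"increments": [{"rx":0.002,"ry":0,"rz":0,"x":40,"y":-0.5,"z":4.2,"hand":85},{"rx":0,"ry":0,"rz":0,"x":40,"y":0,"z":0,"hand":85},{"rx":0,"ry":0,"rz":0,"x":25,"y":0,"z":0,"hand":80},{"rx":0,"ry":0,"rz":0,"x":12,"y":0,"z":0,"hand":70},{"rx":0,"ry":0,"rz":0,"x":0,"y":0,"z":0,"hand":55}]}}

```text
time_s: 26.28
eef_pos: [640.6, -75.3, 14.2]
ee_rot: [0.707, 0.019, 0.707, -0.019]
force: [-0.5, -0.3, -0.3]
grip_width: 0.648
```

Call:
{"fn": "jog_arm", "kwargs": {"increments": [{"rx":0,"ry":0,"rz":0,"x":0,"y":0,"z":0,"hand":40},{"rx":0,"ry":0,"rz":0,"x":0,"y":0,"z":0,"hand":25},{"rx":0,"ry":0,"rz":0,"x":0,"y":0,"z":0,"hand":25},{"rx":0,"ry":0,"rz":0,"x":0,"y":0,"z":0,"hand":25},{"rx":0,"ry":0,"rz":0,"x":0,"y":0,"z":0,"hand":25}], "force": 70}}

```text
time_s: 26.9
eef_pos: [641.6, -75.7, 15.7]
ee_rot: [0.708, 0.019, 0.706, -0.019]
force: [-1.5, 0.9, 6.8]
grip_width: 0.4
```

```bash
python3 shot.py w21 611.4 102 110 -.128
```

```text
t=26.95 at [641.6 -75.7  15.7] head -0.0533 tilt -1.0000 grip 34.7 F [-1.4  0.5  6.5] | rx 0.0747 then x -94.5 y 172.3 z -52.4 rows>=3.3 / 0.4
```

View pics/w21.png

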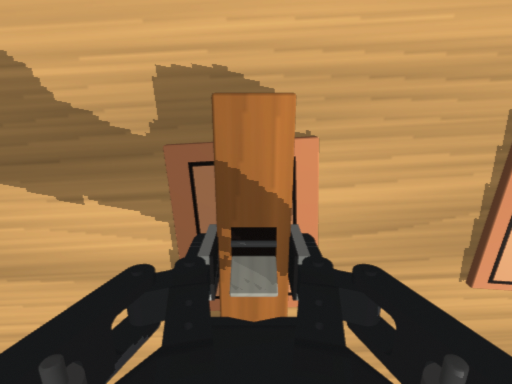

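Call:
{"fn": "jog_arm", "kwargs": {"increments": [{"rx":0,"ry":0,"rz":0,"x":-25,"y":0,"z":0,"hand":25},{"rx":0,"ry":0,"rz":0,"x":-35,"y":0,"z":0,"hand":25},{"rx":0,"ry":0,"rz":0,"x":-35,"y":0,"z":0,"hand":25},{"rx":0.0747,"ry":0,"rz":0,"x":0,"y":0,"z":0,"hand":25},{"rx":0,"ry":0,"rz":0,"x":0,"y":35,"z":-10,"hand":25}]}}

```text
time_s: 27.58
eef_pos: [635.5, -41.0, 109.4]
ee_rot: [0.706, 0.046, 0.705, -0.047]
force: [0.3, 0.8, -3.6]
grip_width: 0.409
```

Call:
{"fn": "jog_arm", "kwargs": {"increments": [{"rx":0,"ry":0,"rz":0,"x":0,"y":45,"z":-14,"hand":25},{"rx":0,"ry":0,"rz":0,"x":0,"y":45,"z":-14,"hand":25},{"rx":0,"ry":0,"rz":0,"x":0,"y":35,"z":-11,"hand":25},{"rx":0,"ry":0,"rz":0,"x":0,"y":12,"z":-2,"hand":25},{"rx":0,"ry":0,"rz":0,"x":0,"y":0,"z":0,"hand":25}]}}

```text
time_s: 28.2
eef_pos: [612.3, 101.6, 109.0]
ee_rot: [0.706, 0.045, 0.706, -0.045]
force: [0.0, -0.5, -3.2]
grip_width: 0.406
```

Call:
{"fn": "jog_arm", "kwargs": {"increments": [{"rx":0,"ry":0,"rz":0,"x":30,"y":0,"z":0,"hand":25},{"rx":0,"ry":0,"rz":0,"x":30,"y":0,"z":0,"hand":25},{"rx":0,"ry":0,"rz":0,"x":18,"y":0,"z":0,"hand":25},{"rx":0,"ry":0,"rz":0,"x":0,"y":0,"z":0,"hand":25},{"rx":0,"ry":0,"rz":0,"x":0,"y":0,"z":0,"hand":25}]}}

```text
time_s: 28.82
eef_pos: [613.1, 101.2, 32.1]
ee_rot: [0.706, 0.045, 0.705, -0.045]
force: [-0.1, -0.5, -2.3]
grip_width: 0.407
```

```bash
python3 shot.py w22 612.4 102 16.5 -.128
```

```text
t=28.88 at [613.1 101.3  32.2] head -0.1282 tilt -1.0000 grip 34.4 F [ 0.3 -0.1 -2.7] | rx -0.0002 then x 15.7 y 0.6 z -0.8 rows>=0.3 / 0.0
```

View pics/w22.png

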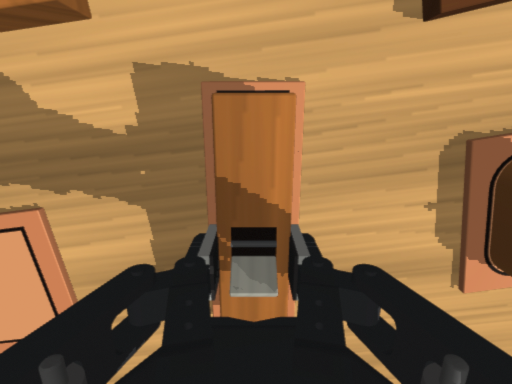

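Call:
{"fn": "jog_arm", "kwargs": {"increments": [{"rx":0,"ry":0,"rz":0,"x":7,"y":0.5,"z":-0.4,"hand":25},{"rx":0,"ry":0,"rz":0,"x":5,"y":0,"z":0,"hand":25},{"rx":0,"ry":0,"rz":0,"x":2.5,"y":0,"z":0,"hand":25},{"rx":0,"ry":0,"rz":0,"x":0,"y":0,"z":0,"hand":25},{"rx":0,"ry":0,"rz":0,"x":0,"y":0,"z":0,"hand":25}]}}

```text
time_s: 29.5
eef_pos: [612.0, 102.1, 16.5]
ee_rot: [0.706, 0.045, 0.706, -0.045]
force: [0.1, 0.0, -1.8]
grip_width: 0.401
```

```bash
python3 shot.py w23 612.4 102 16.5 -.128; python3 -c "
import cv2;cv2.imwrite('pics/z4.png',cv2.resize(cv2.imread('pics/w23.png')[60:250,170:340],None,fx=3.1,fy=3.1,interpolation=cv2.INTER_CUBIC))"
```

```text
t=29.55 at [612.  102.1  16.6] head -0.1280 tilt -1.0000 grip 34.2 F [ 0.3 -0.1 -2.2] | rx 0.0000 then x 0.1 y -0.0 z 0.4 rows>=0.0 / 0.0
```

View pics/z4.png

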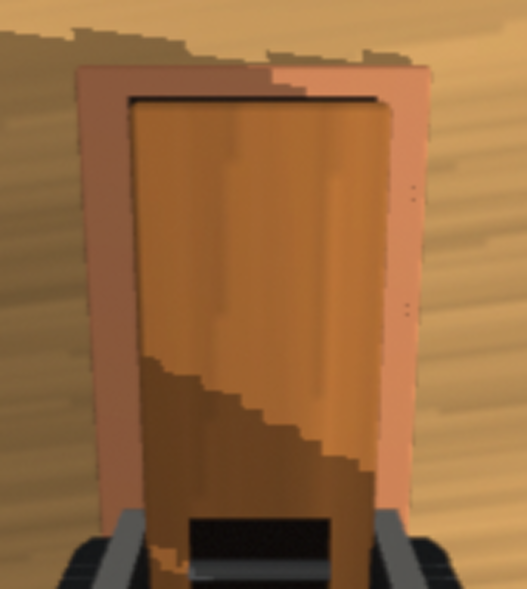

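Call:
{"fn": "jog_arm", "kwargs": {"increments": [{"rx":-0.008,"ry":0,"rz":0,"x":0,"y":-0.8,"z":0,"hand":25},{"rx":0,"ry":0,"rz":0,"x":0.5,"y":0,"z":0,"hand":25},{"rx":0,"ry":0,"rz":0,"x":0,"y":0,"z":0,"hand":25}]}}

```text
time_s: 29.92
eef_pos: [611.8, 101.3, 15.9]
ee_rot: [0.706, 0.042, 0.706, -0.042]
force: [0.5, 0.7, -2.8]
grip_width: 0.405
```

```bash
python3 shot.py w24 612.4 102 16.5 -.128; python3 -c "
import cv2;cv2.imwrite('pics/z5.png',cv2.resize(cv2.imread('pics/w24.png')[60:250,170:340],None,fx=3.1,fy=3.1,interpolation=cv2.INTER_CUBIC))"
```

```text
t=29.98 at [611.8 101.3  15.9] head -0.1200 tilt -1.0000 grip 34.8 F [-0.1  0.7 -3. ] | rx 0.0080 then x -0.6 y 0.8 z 0.5 rows>=0.0 / 0.0
```

View pics/z5.png

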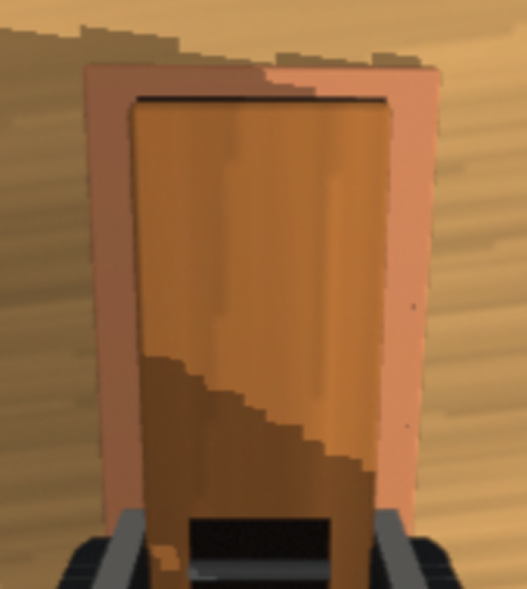

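Centred now. Lower to contact.

Call:
{"fn": "jog_arm", "kwargs": {"increments": [{"rx":0,"ry":0,"rz":0,"x":0.5,"y":0,"z":0,"hand":25},{"rx":0,"ry":0,"rz":0,"x":0.4,"y":0,"z":0,"hand":25},{"rx":0,"ry":0,"rz":0,"x":0,"y":0,"z":0,"hand":25}]}}

```text
time_s: 30.35
eef_pos: [611.8, 101.3, 15.7]
ee_rot: [0.706, 0.042, 0.706, -0.042]
force: [-3.3, -0.1, 4.3]
grip_width: 0.403
```

Call:
{"fn": "jog_arm", "kwargs": {"increments": [{"rx":0,"ry":0,"rz":0,"x":-0.5,"y":0,"z":0,"hand":50},{"rx":0,"ry":0,"rz":0,"x":0,"y":0,"z":0,"hand":65},{"rx":0,"ry":0,"rz":0,"x":0,"y":0,"z":0,"hand":80},{"rx":0,"ry":0,"rz":0,"x":-20,"y":0,"z":0,"hand":85},{"rx":0,"ry":0,"rz":0,"x":-50,"y":0,"z":0,"hand":85}]}}

```text
time_s: 30.98
eef_pos: [610.9, 101.3, 85.7]
ee_rot: [0.705, 0.042, 0.707, -0.042]
force: [0.2, -0.4, -0.0]
grip_width: 0.997
```

Call:
{"fn": "jog_arm", "kwargs": {"increments": [{"rx":0,"ry":0,"rz":0,"x":-50,"y":0,"z":-10,"hand":85},{"rx":0,"ry":0,"rz":0,"x":0,"y":0,"z":0,"hand":85},{"rx":0,"ry":0,"rz":0,"x":0,"y":0,"z":0,"hand":85}]}}

```text
time_s: 31.35
eef_pos: [601.7, 102.5, 135.8]
ee_rot: [0.706, 0.042, 0.706, -0.042]
force: [-0.4, -0.5, -0.9]
grip_width: 0.998
```

```bash
python3 shot.py w25 445 0.5 130 0
python3 - <<'E'
from fit import *
c=canvas('w25.npz')
print(fit('w25.npz','pl','long',(611.4,102,-.128),6,draw=c))
print(fit('w25.npz','pad','wide',(644,-78,0),0,draw=c,trunc=3))
cv2.imwrite('pics/f25.png',c)
E
```

```text
t=31.40 at [601.5 102.5 135. ] head -0.1200 tilt -1.0000 grip 85.1 F [-0.8  0.3  0.5] | rx -0.1200 then x 5.2 y -102.0 z -156.5 rows>=3.0 / 0.6
(array([ 6.10698120e+02,  1.02975520e+02, -1.25628386e-01]), np.float64(0.2892071306705475))
(array([ 6.43711922e+02, -7.89210382e+01, -2.64448960e-03]), np.float64(0.6680264472961426))
```

View pics/f25.png

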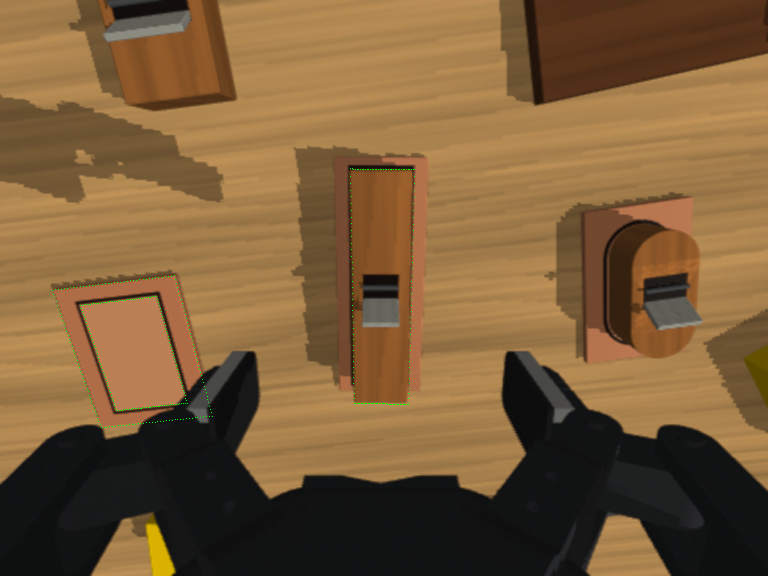

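Call:
{"fn": "jog_arm", "kwargs": {"increments": [{"rx":-0.12,"ry":0,"rz":0,"x":0,"y":0,"z":0,"hand":85},{"rx":0,"ry":0,"rz":0,"x":0,"y":-30,"z":-46,"hand":85},{"rx":0,"ry":0,"rz":0,"x":0,"y":-32,"z":-48,"hand":85},{"rx":0,"ry":0,"rz":0,"x":0,"y":-30,"z":-46,"hand":85},{"rx":0,"ry":0,"rz":0,"x":0,"y":-10,"z":-16.5,"hand":85}]}}

```text
time_s: 32.02
eef_pos: [443.0, -0.4, 134.7]
ee_rot: [0.706, 0.001, 0.708, -0.0]
force: [0.3, 0.1, 0.4]
grip_width: 0.997
```

Call:
{"fn": "jog_arm", "kwargs": {"increments": [{"rx":0,"ry":0,"rz":0,"x":0,"y":0,"z":0,"hand":85},{"rx":0,"ry":0,"rz":0,"x":0,"y":0,"z":0,"hand":85}]}}

```text
time_s: 32.28
eef_pos: [445.9, 0.7, 135.2]
ee_rot: [0.707, 0.0, 0.707, 0.0]
force: [0.7, 0.5, 0.2]
grip_width: 0.994
```

```bash
python3 shot.py w26 445 0.5 10 0
python3 - <<'E'
from fit import *
c=canvas('w26.npz')
q=fit('w26.npz','pl','wide',(444,1,0),0,draw=c);print(q)
go(q[0][0],q[0][1],9,q[0][2])
E
```

```text
t=32.33 at [446.    0.9 135.2] head 0.0005 tilt -1.0000 grip 84.8 F [-0.6 -0.3 -0.1] | rx 0.0005 then x 125.2 y -0.4 z -0.9 rows>=2.0 / 0.0
(array([ 4.43336938e+02,  1.41028192e+00, -3.55291205e-03]), np.float64(0.5653307437896729))
t=32.33 at [446.    0.9 135.2] head 0.0005 tilt -1.0000 grip 84.8 F [-0.6 -0.3 -0.1] | rx 0.0041 then x 126.2 y 0.5 z -2.6 rows>=2.0 / 0.0
```

Call:
{"fn": "jog_arm", "kwargs": {"increments": [{"rx":0.002,"ry":0,"rz":0,"x":45,"y":0,"z":-2.6,"hand":85},{"rx":0,"ry":0,"rz":0,"x":42,"y":0,"z":0,"hand":85},{"rx":0,"ry":0,"rz":0,"x":25,"y":0,"z":0,"hand":85},{"rx":0,"ry":0,"rz":0,"x":13,"y":0,"z":0,"hand":85},{"rx":0,"ry":0,"rz":0,"x":0,"y":0,"z":0,"hand":75}]}}

```text
time_s: 32.95
eef_pos: [442.9, 0.7, 10.1]
ee_rot: [0.707, 0.001, 0.707, -0.0]
force: [1.2, -0.5, 0.3]
grip_width: 0.875
```

Call:
{"fn": "jog_arm", "kwargs": {"increments": [{"rx":0,"ry":0,"rz":0,"x":0,"y":0,"z":0,"hand":60},{"rx":0,"ry":0,"rz":0,"x":0,"y":0,"z":0,"hand":45},{"rx":0,"ry":0,"rz":0,"x":0,"y":0,"z":0,"hand":45},{"rx":0,"ry":0,"rz":0,"x":0,"y":0,"z":0,"hand":45},{"rx":0,"ry":0,"rz":0,"x":0,"y":0,"z":0,"hand":45}], "force": 60}}

```text
time_s: 33.58
eef_pos: [443.5, 0.4, 11.7]
ee_rot: [0.708, 0.0, 0.706, -0.001]
force: [-1.6, 1.2, 7.2]
grip_width: 0.614
```

Call:
{"fn": "jog_arm", "kwargs": {"increments": [{"rx":0,"ry":0,"rz":0,"x":-30,"y":0,"z":0,"hand":45},{"rx":0,"ry":0,"rz":0,"x":-35,"y":0,"z":0,"hand":45},{"rx":0,"ry":0,"rz":0,"x":-32,"y":0,"z":0,"hand":45},{"rx":0,"ry":0,"rz":0,"x":0,"y":0,"z":0,"hand":45}]}}

```text
time_s: 34.08
eef_pos: [443.9, 0.2, 109.5]
ee_rot: [0.709, 0.0, 0.705, -0.001]
force: [0.1, -0.2, -4.0]
grip_width: 0.612
```

```bash
python3 shot.py w27 643.7 -79 108 -.003
```

```text
t=34.12 at [443.    0.5 108. ] head -0.0020 tilt -1.0000 grip 52.9 F [ 0.1  0.3 -3.4] | rx 0.0010 then x 0.4 y -78.9 z 201.0 rows>=3.5 / 0.0
```

View pics/w27.png

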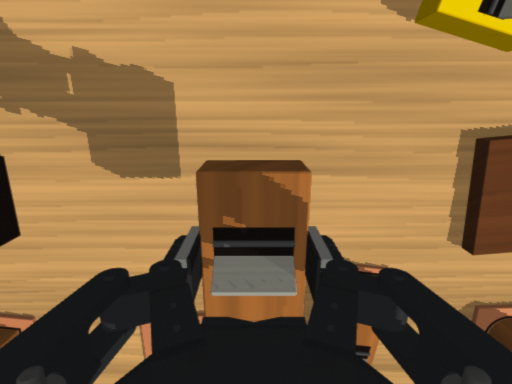

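Call:
{"fn": "jog_arm", "kwargs": {"increments": [{"rx":0.001,"ry":0,"rz":0,"x":0,"y":-14,"z":36,"hand":45},{"rx":0,"ry":0,"rz":0,"x":0,"y":-18,"z":46,"hand":45},{"rx":0,"ry":0,"rz":0,"x":0,"y":-18,"z":46,"hand":45},{"rx":0,"ry":0,"rz":0,"x":0,"y":-17,"z":43,"hand":45},{"rx":0,"ry":0,"rz":0,"x":20,"y":-12,"z":30,"hand":45}]}}

```text
time_s: 34.75
eef_pos: [645.1, -79.9, 86.2]
ee_rot: [0.707, 0.001, 0.707, -0.001]
force: [0.3, -0.4, -2.6]
grip_width: 0.618
```

Call:
{"fn": "jog_arm", "kwargs": {"increments": [{"rx":0,"ry":0,"rz":0,"x":28,"y":0,"z":0,"hand":45},{"rx":0,"ry":0,"rz":0,"x":20,"y":0,"z":0,"hand":45},{"rx":0,"ry":0,"rz":0,"x":8,"y":0,"z":0,"hand":45},{"rx":0,"ry":0,"rz":0,"x":0,"y":0,"z":0,"hand":45},{"rx":0,"ry":0,"rz":0,"x":0,"y":0,"z":0,"hand":45}]}}

```text
time_s: 35.38
eef_pos: [644.1, -79.2, 32.6]
ee_rot: [0.708, 0.001, 0.706, -0.001]
force: [0.2, -0.6, -2.9]
grip_width: 0.609
```

```bash
python3 shot.py w28 643.7 -79 18.5 -.003;  python3 -c "
import cv2;cv2.imwrite('pics/z6.png',cv2.resize(cv2.imread('pics/w28.png')[90:270,140:370],None,fx=3,fy=3,interpolation=cv2.INTER_CUBIC))"
```

```text
t=35.42 at [644.  -79.2  32.6] head -0.0029 tilt -1.0000 grip 52.7 F [-0.2 -0.8 -2.4] | rx 0.0001 then x 14.1 y 0.2 z -0.4 rows>=0.2 / 0.0
```

View pics/z6.png

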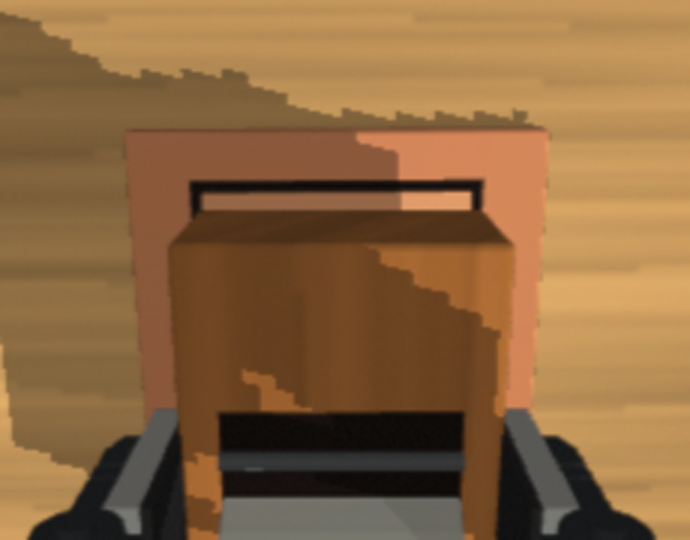

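Call:
{"fn": "jog_arm", "kwargs": {"increments": [{"rx":0,"ry":0,"rz":0,"x":6,"y":-0.6,"z":0,"hand":45},{"rx":0,"ry":0,"rz":0,"x":5,"y":0,"z":0,"hand":45},{"rx":0,"ry":0,"rz":0,"x":2.5,"y":0,"z":0,"hand":45},{"rx":0,"ry":0,"rz":0,"x":0,"y":0,"z":0,"hand":45},{"rx":0,"ry":0,"rz":0,"x":0,"y":0,"z":0,"hand":45}]}}

```text
time_s: 36.05
eef_pos: [643.6, -79.7, 17.9]
ee_rot: [0.707, 0.001, 0.707, -0.001]
force: [-0.0, 0.3, -3.7]
grip_width: 0.617
```

```bash
python3 shot.py w29 643.7 -79 18.5 -.003;  python3 -c "
import cv2;cv2.imwrite('pics/z7.png',cv2.resize(cv2.imread('pics/w29.png')[90:270,140:370],None,fx=3,fy=3,interpolation=cv2.INTER_CUBIC))"
```

```text
t=36.10 at [643.6 -79.6  17.9] head -0.0030 tilt -1.0000 grip 52.4 F [-0.1 -0.  -2.3] | rx 0.0000 then x -0.6 y 0.6 z 0.1 rows>=0.0 / 0.0
```

View pics/z7.png

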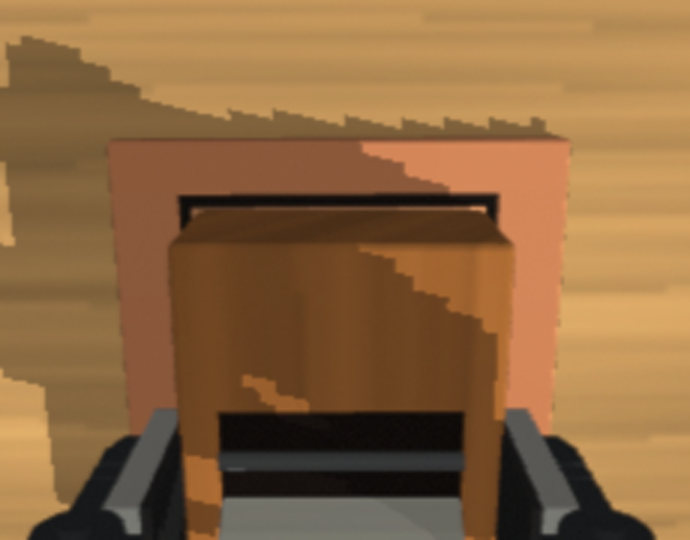

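Call:
{"fn": "jog_arm", "kwargs": {"increments": [{"rx":0,"ry":0,"rz":0,"x":0,"y":-0.5,"z":-0.6,"hand":45},{"rx":0,"ry":0,"rz":0,"x":0.6,"y":0,"z":0,"hand":45},{"rx":0,"ry":0,"rz":0,"x":0.5,"y":0,"z":0,"hand":45},{"rx":0,"ry":0,"rz":0,"x":0,"y":0,"z":0,"hand":45}]}}

```text
time_s: 36.6
eef_pos: [642.9, -80.2, 17.8]
ee_rot: [0.707, 0.001, 0.707, -0.001]
force: [-5.6, 0.9, 5.6]
grip_width: 0.616
```

Contact; release, retreat to look from behind.

Call:
{"fn": "jog_arm", "kwargs": {"increments": [{"rx":0,"ry":0,"rz":0,"x":-0.5,"y":0,"z":0,"hand":62},{"rx":0,"ry":0,"rz":0,"x":0,"y":0,"z":0,"hand":75},{"rx":0,"ry":0,"rz":0,"x":0,"y":0,"z":0,"hand":85},{"rx":0,"ry":0,"rz":0,"x":-20,"y":0,"z":0,"hand":85},{"rx":0,"ry":0,"rz":0,"x":-50,"y":0,"z":0,"hand":85}]}}

```text
time_s: 37.22
eef_pos: [642.0, -79.9, 87.4]
ee_rot: [0.706, 0.001, 0.708, -0.001]
force: [0.3, 0.6, 0.5]
grip_width: 1.0
```

Call:
{"fn": "jog_arm", "kwargs": {"increments": [{"rx":0,"ry":0,"rz":0,"x":-50,"y":0,"z":-10,"hand":85},{"rx":0,"ry":0,"rz":0,"x":0,"y":0,"z":0,"hand":85},{"rx":0,"ry":0,"rz":0,"x":0,"y":0,"z":0,"hand":85}]}}

```text
time_s: 37.6
eef_pos: [632.8, -80.1, 137.7]
ee_rot: [0.707, 0.001, 0.707, -0.001]
force: [-1.0, -0.6, 0.4]
grip_width: 0.99
```

```bash
python3 shot.py w30 560 0 230 0
python3 - <<'E'
from fit import *
c=canvas('w30.npz')
print(fit('w30.npz','pl','wide',(643.7,-79,0),6,draw=c))
cv2.imwrite('pics/f30.png',c)
im=cv2.cvtColor(capture('top'),cv2.COLOR_RGB2BGR)
cv2.imwrite('pics/top1.png',cv2.resize(im[130:250,150:400],None,fx=3.2,fy=3.2,interpolation=cv2.INTER_CUBIC))
E
```

```text
t=37.65 at [632.6 -80.  136.8] head -0.0030 tilt -1.0000 grip 85.1 F [-0.4  0.5 -0.5] | rx -0.0030 then x -93.0 y 80.1 z -72.7 rows>=2.3 / 0.0
(array([ 6.43158330e+02, -7.89849499e+01, -3.61413598e-03]), np.float64(0.511305570602417))
```

View pics/f30.png

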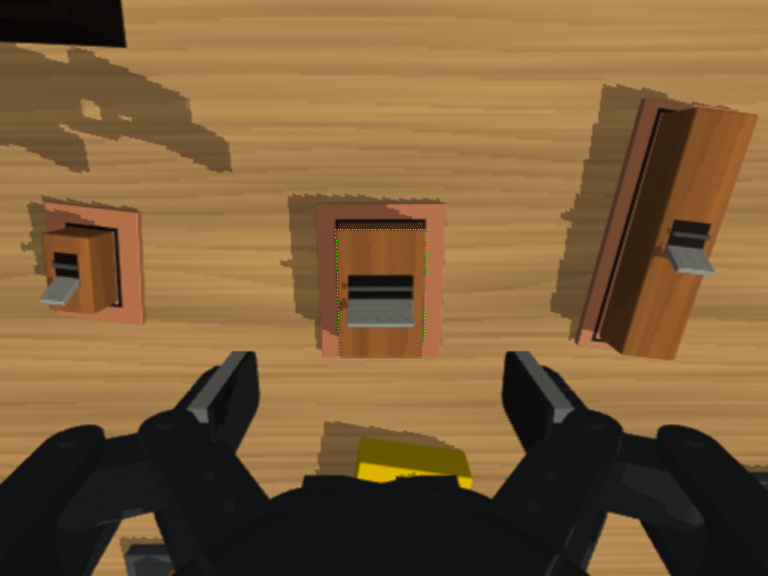

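View pics/top1.png

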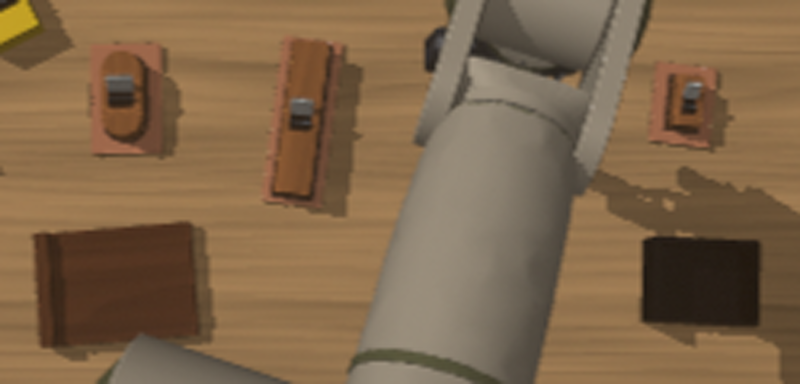

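```bash
python3 -c "
from rig import *
print(finish_job())"
```

```text
the job is handed in; nothing more can be done
None
```

All four planes are on their matching pads, and the job was handed in after about 38 s with the gripper clear of everything. I placed the round and thumb planes first. I then parked the wide plane on bare bench, moved the long plane to its pad, and put the wide plane on its own.

**Last checks:**

| Plane | Offset from outline | Angle error |
|---|---|---|
| Round | about 1.5 mm | about 0.005 rad |
| Long | about 1.2 mm | about 0.003 rad |
| Wide | about 0.6 mm | about 0.001 rad |
| Thumb | looks centred by eye | not measured |

- **Failed check:** the automatic fit for the thumb plane locked onto the inlaid line and gave a false 8 mm offset. I judged that plane by eye from a zoomed wrist view instead.
- **Accuracy limit:** the camera calibration is only good to about 2 mm, so these offsets carry that uncertainty.
- **Setting down:** every plane was lowered until it touched, with at most about 13 N on the tool when it touched down.
- **Box and surroundings:** the ebony box looked unmoved in the top view. I never moved the arm near the look-alikes. In the last top view the arm hid the wide pad, so the wide plane was checked from the wrist camera only.

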